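# Weigh the basket of spent phone batteries on the spring balance

### The arm

A 6-joint arm with a two-finger parallel gripper is mounted at the origin on the work surface. World frame = base frame: x ahead of the robot, y to its left, z up, the work surface at z = 0. Lengths are in mm, angles in rad, forces in N, time in s.
With the tool pointing down it reaches from about 350 to 775 mm from the base axis. Payload 7.3 kg.
Tool frame: the origin (TCP) lies at the very end of the fingers, on their centre line; the grasp point (between the pads) lies 19 mm behind it; z points along the fingers, y is the line along which they close (so a half turn about z gives the same grasp; the last joint's range is limited). The gripper opens to 92 mm and grips with 3 to 60 N. Pads are 19 mm wide; open, the fingers measure 130 mm over their backs; the gripper's body (75 mm by 190 mm) begins 47 mm behind the grasp point.
Start: joints at [-1.398, 0.342, 1.524, -0, 1.275, -0.146], TCP at [164.572, -498.559, 226.741] pointing down, gripper open.
Joint ranges: [-2.53, 2.53], [-0.77, 2.02], [0.04, 2.7], [-1, 4.14], [0.28, 2.66], [-3.11, 3.11]. Speed limits (rad/s): [2.57, 2.57, 3.14, 3.14, 3.14, 3.14].

### API

Orientations are given as [roll, pitch, yaw] about the fixed x, y, z axes, in that order (R = Rz(yaw) Ry(pitch) Rx(roll)).
In Python, from plant import * gives the robot as it stands.
- The arm moves only by the tool arm_command, never from a script. Its arguments are lists of equal length, an entry for each row: "gripper": the finger opening in mm, from 0 to 91.8; "dp": the shift along the tool's x, y, z in units of 25 mm (1.0 is 25 mm), a list of three; "twist": the turn about the tool's z in units of 5 degrees (1.0 is 5 degrees). A call has exactly 5 rows; each row shifts and turns the commanded pose from where the row before left it, along the tool's axes as they then stand; what a row does not reach is not made up. A row lasts 1/8 s, in which the tool goes at most 62.5 mm and 10.7 degrees, less where a joint would pass 70% of its speed; a pose out of reach is approached as far as the arm can. A call is refused whole if a number of a shift passes 1 or a number of a turn 1, either way. A call with a gripper value outside its range is refused whole. The fingers move at their own pace and stop on an object; the grip force is fixed at half the most. Time passes only in rows, so rows that do not move let the fingers close, or fill a call up. It gives the time, the measured TCP pose, the force, the opening and the grip force at its end, in the units of the state.
- get_obs(): the state, without advancing time (a new reading comes with each control period).
- capture(name): name is "scene" or "side" or "wrist"; returns the picture (384x512x3 uint8, red, green, blue); there is no depth.
- get_calibration(name): a dict with "mtx" (3x3 intrinsics, pixels), "position" and "attitude" of the camera in the world; the wrist camera has in their place "mount" (4x4, takes a point from camera to tool coordinates, whose origin is the TCP and whose axes are the flange's). Camera axes: x right, y down, z forward; pixel columns grow to the right and rows downward; lengths in mm; the calibration is good to about 2 mm. A picture is of the moment at which its call begins: read the wrist's pose just before it. get_calibration takes no time and is no camera call.
- close_job(): hands the job in; it is judged then, once.
The state is a dict: "time": time; "joint_positions": joint angles; "dq": joint speeds; "tau": joint torques, N m; "tool_pos": TCP position; "tcp_rot": TCP orientation; "contact_force": force on the tool from outside, world axes, zero at the start; "moment": the same for the moment, N m; "grip_width": finger opening in mm; "finger_force": force on a finger pad.
Only numpy, scipy, OpenCV 4.12 (cv2) and the standard library are available. Lean on these libraries where they do the work, as an engineer would, in place of code of your own. Each camera call takes 0.05 s, during which the arm holds its last target. There are 200 camera calls.

### The job

Weigh the wire basket of spent phone batteries: pick it up by its black grip, hang its loop in the hook of the spring balance, and ease the weight onto the spring slowly (2 or 3 cm a second at most), keeping hold until the balance carries all of it, so that the pointer neither jumps nor is pulled past the true weight when you let go. Leave the basket hanging still and free on the hook, without knocking the balance or tipping the basket, and leave the phone, the jar and the screwdriver where they are.

Things in the scene. Friction and masses are not known exactly. Their poses are not given: they have to be found in the camera images.
- basket: Steel wire basket packed with flat spent phone batteries, 110 (x) x 90 (y) x 45 mm high, loose, on a 3 mm mat; 0.25 to 0.85 kg, differs each time, balanced on its upright axis. 5 mm wires slope from its two y sides (36 mm out, 64 mm up) together to a black upright grip topped by a hanging loop, 207 mm high in all. Same both ways round. Origin: centre of the underside, z up.
- basket_grip (a point): Middle of the black plastic grip on the basket's axis, 107 mm above its underside. The grip is 22 mm (basket x) by 14 mm (basket y, pinch across this), from 83 to 131 mm up. The balance's tube will be straight above it when hung, so come in tilted, along the basket's x.
- basket_loop (a point): Underside of the top of the hanging loop, the surface that bears on the hook: on the basket's axis, 202 mm above its underside, 95 mm above basket_grip. Oval loop of 5 mm wire in the basket's y-z plane (one looks through it along the basket's x); opening 23 mm wide, 37 mm high. Axes as the basket's.
- scale: Spring balance on a fixed clamp stand. Origin: underside of the 12 mm thick base plate, straight below the hook; z up. The open side of the hook faces -x, roughly towards the robot. The base plate (190 x 110 mm, from 50 mm before the hook to 140 mm behind it) and the rod lie turned 35 degrees from +x towards +y. The balance stands left and the basket right, or the other way round.
- scale_rod (a point): Foot of the stand's upright rod (12 mm thick, 607 mm high) on the base plate, 125 mm from the hook's axis: x = +102, y = +72 mm in the balance's frame. A cross bar from the rod, 555 mm above the balance's origin, holds the tube.
- scale_tube (a point): Centre of the lower end of the balance's upright tube (29 mm diameter, clear window below, metal above, 233 mm long; the clamp round it is 38 mm), 358 mm above the balance's origin, 60 mm above the unloaded hook_seat. A black pointer disc in the window moves with the hook.
- hook_seat (a point): Bottom of the hook's bowl, upper surface of the wire, where the loop must bear; on the tube's axis, 298 mm above the balance's origin unloaded; moves down with the hook. Axes as the balance's. J hook of 5 mm wire in the x-z plane: tip at -x, shank at x = +9 mm (back on the axis from 46 mm above the seat), 13 mm clear between. The loop goes over the tip towards +x, then down.
- hook_tip (a point): Top of the hook's free tip, 12 mm to -x of hook_seat and 16 mm above it (axes as the balance's); moves with the hook.
- hook (a joint): Downward travel of hook and pointer in m: 0 unloaded, stop at 0.075. Spring 140 N/m (7 mm per 100 g), lightly damped (2.5 N s/m): let go with load not yet carried, it bounces. Slides straight down, does not swing or turn. The basket comes to rest at 0.018 (0.25 kg) to 0.060 (0.85 kg) and then clears the base plate by 20 mm or more.
- phone: Bystander: black smartphone lying flat, 147 (x) x 71 x 8 mm, origin at the centre of its underside. Leave it alone.
- jar: Bystander: small white jar with black lid, 44 mm diameter, 45 mm high, origin at the centre of its underside. Leave it alone.
- screwdriver: Bystander: small screwdriver with black handle, 150 mm long along its x, lying on the left part of the mat; origin near its middle. Leave it alone.

How it is judged:
By the outcome, as a careful person would: the job done as asked, in the order asked, and still so for the second after the job is handed in, with the robot touching nothing.
It also fails if it takes over 61 s, if anything falls off the work surface, if the arm or the gripper's body presses on something with over 40 N, if the wrist force passes 120 N, or if a joint passes its speed limit or range.

## Working session

There is one attempt and no reset: what is moved stays moved. The work goes in short steps, Python scripts to look and compute and a tool call to move; the robot and the scene stay as the last step left them, time stands still between calls to the robot, and variables do not carry over. Pictures are saved under pics/ and viewed, at most 10 in all, crops included, and the job is handed in when it is done.

Besides the shell and the picture viewer there is one more tool, called after ">>>" by a JSON object that holds its "op" and its "data". arm_command: Moves the arm, as the interface text tells. Its arguments: {"type":"object","properties":{"gripper":{"type":"array"},"dp":{"type":"array"},"twist":{"type":"array"}},"required":["gripper","dp","twist"]}

```bash
mkdir -p pics; ls; python3 - <<'E'
from plant import *
import cv2, numpy as np
o=get_obs()
for k,v in o.items(): print(k,np.round(v,3))
for n in ["scene","side","wrist"]:
    c=get_calibration(n); print(n,{k:np.round(v,3).tolist() for k,v in c.items()})
a=capture("scene"); b=capture("side")
cv2.imwrite("pics/scene0.png",a[:,:,::-1]);cv2.imwrite("pics/side0.png",b[:,:,::-1])
E
```

```text
pics
time 0.0
joint_positions [-1.398  0.343  1.525 -0.     1.275 -0.146]
dq [ 0.001  0.    -0.    -0.    -0.001  0.001]
tau [ -0.    -43.124 -24.422   0.072   0.056  -0.   ]
tool_pos [ 164.499 -498.131  226.045]
tcp_rot [-3.14  -0.     0.319]
contact_force [ 0.091  0.055 -0.588]
moment [ 0.053 -0.021  0.006]
finger_force 0.0
grip_width 92.062
scene {'mtx': [[407.251, 0.0, 251.196], [0.0, 407.251, 196.481], [0.0, 0.0, 1.0]], 'position': [1124.082, 395.853, 1024.861], 'attitude': [-2.451, -0.011, 2.076]}
side {'mtx': [[493.69, 0.0, 261.003], [0.0, 493.69, 191.021], [0.0, 0.0, 1.0]], 'position': [196.789, 869.381, 999.009], 'attitude': [-2.286, 0.013, -2.748]}
wrist {'mtx': [[309.317, 0.0, 256.719], [0.0, 309.317, 197.221], [0.0, 0.0, 1.0]], 'mount': [[-0.0, -0.957, -0.291, 79.013], [1.0, -0.0, 0.001, -0.387], [-0.001, -0.291, 0.957, -158.008], [0.0, 0.0, 0.0, 1.0]]}
```

View pics/scene0.png

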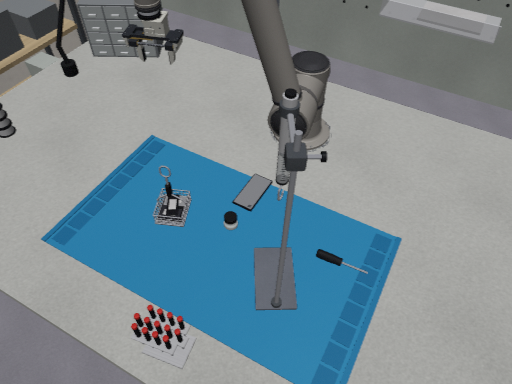

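View pics/side0.png

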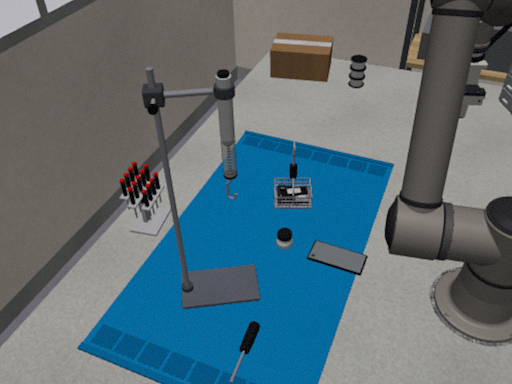

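The scene view shows the basket at about (172,208), its grip at (169,190) and loop at (166,172), the rod foot at (276,302) and the hook near (281,195). In the side view the grip is at (293,171), the loop at (294,147), the hook near (232,193) and the rod foot at (187,287). I'll zoom in on both.

```bash
python3 - <<'E'
import cv2, numpy as np
a=cv2.imread("pics/scene0.png");b=cv2.imread("pics/side0.png")
def c(im,x,y,w=80,h=60): return cv2.resize(im[y:y+h,x:x+w],(400,300),interpolation=cv2.INTER_CUBIC)
m=np.vstack([np.hstack([c(a,130,160),c(a,245,150)]),np.hstack([c(b,255,140,),c(b,190,150)])])
cv2.imwrite("pics/zoom0.png",m)
E
```

```text
(no output)
```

View pics/zoom0.png

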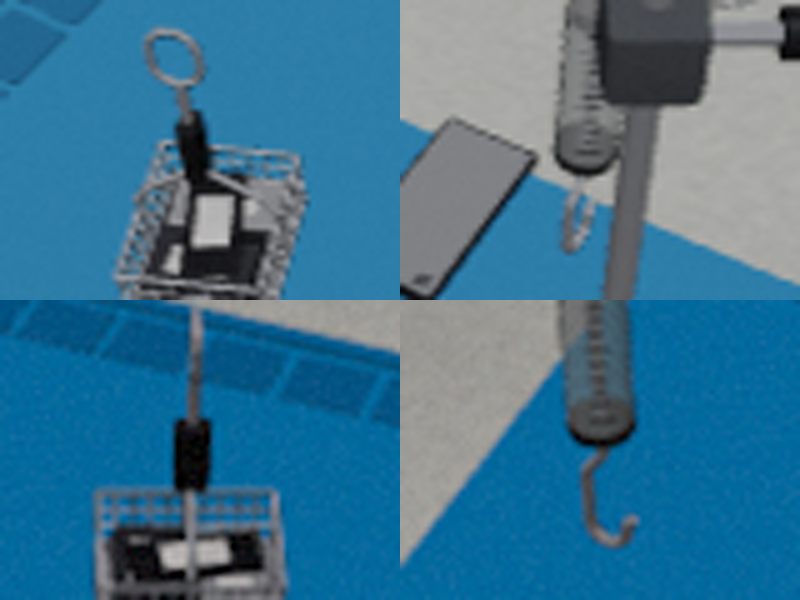

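```bash
cat > h.py <<'E'
from plant import *
import cv2, numpy as np
from scipy.spatial.transform import Rotation as R
from scipy.optimize import least_squares
C={n:get_calibration(n) for n in ["scene","side","wrist"]}
def cam(n,o=None):
    c=C[n]
    if n!="wrist": return np.array(c["mtx"]),R.from_euler("xyz",c["attitude"]).as_matrix(),np.array(c["position"])
    T=np.array(c["mount"]); Rt=R.from_euler("xyz",o["tcp_rot"]).as_matrix()
    return np.array(c["mtx"]),Rt@T[:3,:3],Rt@T[:3,3]+np.array(o["tool_pos"])
def proj(n,X,o=None):
    K,Rw,p=cam(n,o); q=(np.atleast_2d(X)-p)@Rw@K.T
    return q[:,:2]/q[:,2:]
def tri(obs):  # list of (name,pixel,obs)
    f=lambda X: np.concatenate([proj(n,X,o)[0]-u for n,u,o in obs])
    s=least_squares(f,[500,0,100]); return s.x,np.abs(s.fun).max()
E
python3 - <<'E'
from h import *
z=lambda x0,y0,x,y:np.array([x0+x/5-.5,y0+y/5-.5])
P={"grip":[z(130,160,193,146),z(255,140,193,155)],
"tubeend":[z(245,150,183,160),z(190,150,201,128)],
"bowl":[z(245,150,172,247),z(190,150,212,243)],
"tip":[z(245,150,188,212),z(190,150,230,220)],
"rodfoot":[np.array([276,302]),np.array([187,287])],"jar":[np.array([231,221]),np.array([285,238])],"phone":[np.array([253,192]),np.array([337,257])]}
for k,(a,b) in P.items(): x,r=tri([("scene",a,None),("side",b,None)]); print(k,x.round(1),round(r,1))
def back(n,u,h):
    K,Rw,p=cam(n); d=Rw@np.linalg.inv(K)@[*u,1]; return p+d*(h-p[2])/d[2]
for n,u,h in [("scene",z(130,160,163,143),48),("scene",z(130,160,300,155),48),("side",z(255,140,98,190),48),("side",z(255,140,277,188),48),
  ("scene",np.array([164.3,170.9]),186.5),("side",np.array([187,287]),12),("scene",np.array([276,302]),12)]: print(n,back(n,u,h).round(1))
for u in [(208,270),(258,266),(259,299),(184,306)]: print("plate side",back("side",u,12).round(1))
for u in [(257,248),(292,247),(297,307),(255,306)]: print("plate scene",back("scene",u,12).round(1))
E
```

```text
grip [ 549.9 -191.1  107.1] 0.2
tubeend [566.9 170.7 357.7] 0.7
bowl [565.7 169.5 294.3] 0.4
tip [555.9 171.3 311.4] 0.7
rodfoot [673.9 234.7  16.7] 0.2
jar [505.4  -5.3  21.7] 1.1
phone [358.5  -8.7   4.2] 0.8
scene [ 520.6 -246.3   48. ]
scene [ 486.4 -165.5   48. ]
side [ 615.3 -209.    48. ]
side [ 515.2 -250.8   48. ]
scene [ 551.8 -188.4  186.5]
side [676.  231.1  12. ]
scene [672.2 234.6  12. ]
plate side [652.4 162.7  12. ]
plate side [537.9 102.1  12. ]
plate side [495.2 197.4  12. ]
plate side [654.8 284.1  12. ]
plate scene [548.6 110.3  12. ]
plate scene [495.3 198.1  12. ]
plate scene [657.7 289.3  12. ]
plate scene [709.4 191.3  12. ]
```

The stand is on the left, with the hook axis at about (566,170) and balance yaw of about -5°. The basket is at about (550,-190) with yaw of about 23°. Moves only twist about tool z, so I'll travel ahead first, then see whether the documented "approached as far as the arm can" behaviour at the reach limit tilts the tool.

```bash
cat >> h.py <<'E'
def plan(target,tw_deg=0,rows=None,o=None):
    "rows of dp (tool axes, units) and twist (units) from the measured pose to a world target, world-straight"
    o=o or get_obs(); p=np.array(o["tool_pos"]);r=R.from_euler("xyz",o["tcp_rot"])
    d=np.array(target)-p; n=rows or int(5*np.ceil(max(np.linalg.norm(d)/24,abs(tw_deg)/5,1)/5))
    DP=[];s=round(tw_deg/n/5,2)
    for i in range(n):
        DP.append(np.round(r.inv().apply(d/n)/25,2).tolist()); r=r*R.from_euler("z",s*5,degrees=True)
    for i in range(0,n,5): print(DP[i:i+5],"tw",s)
E
python3 -c "
from h import *
plan([700,50,300],-167)"
```

```text
[[0.78, -0.4, -0.08], [0.81, -0.34, -0.08], [0.83, -0.27, -0.08], [0.85, -0.2, -0.08], [0.87, -0.13, -0.08]] tw -0.95
[[0.87, -0.06, -0.08], [0.88, 0.02, -0.08], [0.87, 0.09, -0.08], [0.86, 0.16, -0.08], [0.84, 0.23, -0.08]] tw -0.95
[[0.82, 0.3, -0.08], [0.79, 0.37, -0.08], [0.76, 0.43, -0.08], [0.72, 0.49, -0.08], [0.68, 0.55, -0.08]] tw -0.95
[[0.63, 0.61, -0.08], [0.58, 0.66, -0.08], [0.52, 0.7, -0.08], [0.46, 0.74, -0.08], [0.4, 0.78, -0.08]] tw -0.95
[[0.33, 0.81, -0.08], [0.27, 0.83, -0.08], [0.2, 0.85, -0.08], [0.12, 0.87, -0.08], [0.05, 0.87, -0.08]] tw -0.95
[[-0.02, 0.88, -0.08], [-0.09, 0.87, -0.08], [-0.16, 0.86, -0.08], [-0.24, 0.84, -0.08], [-0.3, 0.82, -0.08]] tw -0.95
[[-0.37, 0.79, -0.08], [-0.44, 0.76, -0.08], [-0.5, 0.72, -0.08], [-0.56, 0.68, -0.08], [-0.61, 0.63, -0.08]] tw -0.95
```

>>> {"op": "arm_command", "data": {"gripper": [91.8, 91.8, 91.8, 91.8, 91.8], "dp": [[0.78, -0.4, -0.2], [0.81, -0.34, -0.2], [0.83, -0.27, -0.2], [0.85, -0.2, -0.2], [0.87, -0.13, -0.2]], "twist": [-0.95, -0.95, -0.95, -0.95, -0.95]}}

```text
time: 0.72
tool_pos: [241.4, -419.4, 251.5]
tcp_rot: [-3.141, -0.0, 0.736]
contact_force: [0.0, 0.7, 0.4]
grip_width: 91.7
finger_force: 0.0
```

>>> {"op": "arm_command", "data": {"gripper": [91.8, 91.8, 91.8, 91.8, 91.8], "dp": [[0.87, -0.06, -0.2], [0.88, 0.02, -0.2], [0.87, 0.09, -0.2], [0.86, 0.16, -0.2], [0.84, 0.23, -0.2]], "twist": [-0.95, -0.95, -0.95, -0.95, -0.95]}}

```text
time: 1.35
tool_pos: [317.7, -341.2, 276.6]
tcp_rot: [-3.141, -0.0, 1.151]
contact_force: [0.5, 0.4, -0.0]
grip_width: 91.8
finger_force: 0.0
```

>>> {"op": "arm_command", "data": {"gripper": [91.8, 91.8, 91.8, 91.8, 91.8], "dp": [[0.82, 0.3, -0.1], [0.79, 0.37, -0.1], [0.76, 0.43, -0.1], [0.72, 0.49, -0.1], [0.68, 0.55, -0.1]], "twist": [-0.95, -0.95, -0.95, -0.95, -0.95]}}

```text
time: 1.98
tool_pos: [393.9, -263.2, 289.0]
tcp_rot: [-3.141, -0.0, 1.565]
contact_force: [-0.0, 0.6, 0.1]
grip_width: 91.7
finger_force: 0.0
```

>>> {"op": "arm_command", "data": {"gripper": [91.8, 91.8, 91.8, 91.8, 91.8], "dp": [[0.63, 0.61, -0.1], [0.58, 0.66, -0.1], [0.52, 0.7, -0.1], [0.46, 0.74, -0.1], [0.4, 0.78, -0.1]], "twist": [-0.95, -0.95, -0.95, -0.95, -0.95]}}

```text
time: 2.6
tool_pos: [470.5, -185.1, 301.4]
tcp_rot: [-3.141, -0.001, 1.98]
contact_force: [0.6, -0.1, -1.0]
grip_width: 91.5
finger_force: 0.0
```

>>> {"op": "arm_command", "data": {"gripper": [91.8, 91.8, 91.8, 91.8, 91.8], "dp": [[0.33, 0.81, 0], [0.27, 0.83, 0], [0.2, 0.85, 0], [0.12, 0.87, 0], [0.05, 0.87, 0]], "twist": [-0.95, -0.95, -0.95, -0.95, -0.95]}}

```text
time: 3.22
tool_pos: [546.8, -107.0, 301.2]
tcp_rot: [-3.141, -0.001, 2.394]
contact_force: [0.0, -0.3, -0.2]
grip_width: 91.8
finger_force: 0.0
```

>>> {"op": "arm_command", "data": {"gripper": [91.8, 91.8, 91.8, 91.8, 91.8], "dp": [[-0.02, 0.88, 0], [-0.09, 0.87, 0], [-0.16, 0.86, 0], [-0.24, 0.84, 0], [-0.3, 0.82, 0]], "twist": [-0.95, -0.95, -0.95, -0.95, -0.95]}}

```text
time: 3.85
tool_pos: [623.2, -28.6, 301.1]
tcp_rot: [-3.141, -0.001, 2.809]
contact_force: [-0.3, -0.7, 0.5]
grip_width: 91.6
finger_force: 0.0
```

>>> {"op": "arm_command", "data": {"gripper": [91.8, 91.8, 91.8, 91.8, 91.8], "dp": [[-0.37, 0.79, 0], [-0.44, 0.76, 0], [-0.5, 0.72, 0], [-0.56, 0.68, 0], [-0.61, 0.63, 0]], "twist": [-0.95, -0.95, -0.95, -0.95, -0.95]}}

```text
time: 4.47
tool_pos: [699.9, 49.6, 301.0]
tcp_rot: [3.142, -0.001, -3.06]
contact_force: [0.5, -0.1, -0.6]
grip_width: 91.7
finger_force: 0.0
```

>>> {"op": "arm_command", "data": {"gripper": [91.8, 91.8, 91.8, 91.8, 91.8], "dp": [[-1, 0, 0], [-1, 0, 0], [-1, 0, 0], [-1, 0, 0], [-1, 0, 0]], "twist": [0, 0, 0, 0, 0]}}

```text
time: 5.1
tool_pos: [803.4, 57.5, 282.1]
tcp_rot: [3.14, 0.002, -3.063]
contact_force: [0.7, 0.3, -0.4]
grip_width: 91.7
finger_force: 0.0
```

```bash
python3 -c "
from h import *
print(np.round(get_obs()['joint_positions'],3))"
```

```text
[-2.400e-02  1.059e+00  4.500e-02  2.000e-03  2.036e+00 -1.673e+00]
```

Pushing at the reach limit only slides the tool position; orientation is held firmly. Twisting past joint 6's stop should make joint 4 turn the tool axis on a cone around the forearm, which tilts it. I'll move to a pose where the forearm slopes down and that tilt points towards +x.

```bash
python3 -c "
from h import *
plan([318,-318,260],150,rows=30)"
```

```text
[[0.68, -0.45, 0.03], [0.64, -0.51, 0.03], [0.6, -0.56, 0.03], [0.55, -0.61, 0.03], [0.49, -0.66, 0.03]] tw 1.0
[[0.43, -0.7, 0.03], [0.37, -0.73, 0.03], [0.3, -0.76, 0.03], [0.24, -0.78, 0.03], [0.17, -0.8, 0.03]] tw 1.0
[[0.1, -0.81, 0.03], [0.03, -0.82, 0.03], [-0.05, -0.82, 0.03], [-0.12, -0.81, 0.03], [-0.19, -0.8, 0.03]] tw 1.0
[[-0.26, -0.78, 0.03], [-0.32, -0.75, 0.03], [-0.39, -0.72, 0.03], [-0.45, -0.68, 0.03], [-0.51, -0.64, 0.03]] tw 1.0
[[-0.56, -0.6, 0.03], [-0.61, -0.55, 0.03], [-0.66, -0.49, 0.03], [-0.7, -0.43, 0.03], [-0.73, -0.37, 0.03]] tw 1.0
[[-0.76, -0.3, 0.03], [-0.78, -0.24, 0.03], [-0.8, -0.17, 0.03], [-0.81, -0.1, 0.03], [-0.82, -0.03, 0.03]] tw 1.0
```

>>> {"op": "arm_command", "data": {"gripper": [91.8, 91.8, 91.8, 91.8, 91.8], "dp": [[0.68, -0.45, 0], [0.64, -0.51, 0], [0.6, -0.56, 0], [0.55, -0.61, 0], [0.49, -0.66, 0]], "twist": [1, 1, 1, 1, 1]}}

```text
time: 5.72
tool_pos: [724.2, -5.9, 293.9]
tcp_rot: [3.132, 0.025, 2.781]
contact_force: [-0.2, -1.2, 0.1]
grip_width: 92.2
finger_force: 0.0
```

>>> {"op": "arm_command", "data": {"gripper": [91.8, 91.8, 91.8, 91.8, 91.8], "dp": [[0.43, -0.7, 0], [0.37, -0.73, 0], [0.3, -0.76, 0], [0.24, -0.78, 0], [0.17, -0.8, 0]], "twist": [1, 1, 1, 1, 1]}}

```text
time: 6.35
tool_pos: [643.6, -68.7, 292.2]
tcp_rot: [3.123, 0.019, 2.345]
contact_force: [-0.9, -0.1, 0.3]
grip_width: 91.6
finger_force: 0.0
```

>>> {"op": "arm_command", "data": {"gripper": [91.8, 91.8, 91.8, 91.8, 91.8], "dp": [[0.1, -0.81, 0], [0.03, -0.82, 0], [-0.05, -0.82, 0], [-0.12, -0.81, 0], [-0.19, -0.8, 0]], "twist": [1, 1, 1, 1, 1]}}

```text
time: 6.98
tool_pos: [562.6, -131.8, 290.5]
tcp_rot: [3.117, 0.011, 1.908]
contact_force: [0.7, -0.2, 0.9]
grip_width: 91.8
finger_force: 0.0
```

>>> {"op": "arm_command", "data": {"gripper": [91.8, 91.8, 91.8, 91.8, 91.8], "dp": [[-0.26, -0.78, 0], [-0.32, -0.75, 0], [-0.39, -0.72, 0], [-0.45, -0.68, 0], [-0.51, -0.64, 0]], "twist": [1, 1, 1, 1, 1]}}

```text
time: 7.6
tool_pos: [481.9, -194.9, 288.9]
tcp_rot: [3.115, 0.001, 1.472]
contact_force: [0.4, 0.3, 0.6]
grip_width: 91.7
finger_force: 0.0
```

>>> {"op": "arm_command", "data": {"gripper": [91.8, 91.8, 91.8, 91.8, 91.8], "dp": [[-0.56, -0.6, 0.1], [-0.61, -0.55, 0.1], [-0.66, -0.49, 0.1], [-0.7, -0.43, 0.1], [-0.73, -0.37, 0.1]], "twist": [1, 1, 1, 1, 1]}}

```text
time: 8.22
tool_pos: [400.7, -258.2, 274.8]
tcp_rot: [3.117, -0.008, 1.036]
contact_force: [-0.6, -0.7, 0.4]
grip_width: 92.0
finger_force: 0.0
```

>>> {"op": "arm_command", "data": {"gripper": [91.8, 91.8, 91.8, 91.8, 91.8], "dp": [[-0.76, -0.3, 0.1], [-0.78, -0.24, 0.1], [-0.8, -0.17, 0.1], [-0.81, -0.1, 0.1], [-0.82, -0.03, 0.1]], "twist": [1, 1, 1, 1, 1]}}

```text
time: 8.85
tool_pos: [319.6, -320.9, 260.7]
tcp_rot: [3.123, -0.015, 0.6]
contact_force: [-0.2, -0.3, 0.4]
grip_width: 91.8
finger_force: 0.0
```

```bash
python3 -c "
from h import *
print(np.round(get_obs()['joint_positions'],3))"
```

```text
[-0.967  0.169  1.664  0.015  1.29  -0.   ]
```

>>> {"op": "arm_command", "data": {"gripper": [91.8, 91.8, 91.8, 91.8, 91.8], "dp": [[0, 0, 0.4], [0, 0, 0.4], [0, 0, 0.4], [0, 0, 0.4], [0, 0, 0.4]], "twist": [1, 1, 1, 1, 1]}}

```text
time: 9.48
tool_pos: [321.2, -320.7, 210.4]
tcp_rot: [3.131, -0.022, 0.163]
contact_force: [0.4, -0.6, 0.3]
grip_width: 91.7
finger_force: 0.0
```

>>> {"op": "arm_command", "data": {"gripper": [91.8, 91.8, 91.8, 91.8, 91.8], "dp": [[0, 0, 0.4], [0, 0, 0.4], [0, 0, 0.4], [0, 0, 0.4], [0, 0, 0.4]], "twist": [1, 1, 1, 1, 1]}}

```text
time: 10.1
tool_pos: [322.3, -320.9, 160.3]
tcp_rot: [3.141, -0.024, -0.273]
contact_force: [0.1, 0.0, -0.4]
grip_width: 91.8
finger_force: 0.0
```

```bash
python3 -c "
from h import *
o=get_obs();q=np.array(o['joint_positions']);print(q.round(3),np.round(o['tool_pos'],1))
D=[([.342,1.524],[164.57,-498.56,226.74]),([1.059,.045],[803.4,57.5,282.1]),([.169,1.664],[319.6,-320.9,260.7]),(q[1:3],o['tool_pos'])]
def f(p):
    a,h,L2,L3,e=p;r=[]
    for (q2,q3),t in D:
        R_=np.sqrt(t[0]**2+t[1]**2-76.5**2);s=q2+q3
        r+=[a+L2*np.sin(q2)+L3*np.sin(s)+e*np.cos(s)-R_, h+L2*np.cos(q2)+L3*np.cos(s)-e*np.sin(s)-t[2]]
    return r
s=least_squares(f,[0,-150,450,400,0]);print(s.x.round(1),np.round(s.fun,1))
"
```

```text
[-0.963  0.275  1.825  0.017  1.022  0.873] [ 322.3 -320.9  160.3]
[ 11.9 -88.2 497.5 374.4  46.9] [ 3.9 -0.  -0.6 -0.  -1.3 -0.8 -2.   0.8]
```

>>> {"op": "arm_command", "data": {"gripper": [91.8, 91.8, 91.8, 91.8, 91.8], "dp": [[0, 0, 0], [0, 0, 0], [0, 0, 0], [0, 0, 0], [0, 0, 0]], "twist": [1, 1, 1, 1, 1]}}

```text
time: 10.72
tool_pos: [322.3, -320.9, 160.6]
tcp_rot: [-3.132, -0.022, -0.71]
contact_force: [0.1, 0.3, -0.2]
grip_width: 92.0
finger_force: 0.0
```

>>> {"op": "arm_command", "data": {"gripper": [91.8, 91.8, 91.8, 91.8, 91.8], "dp": [[0, 0, 0], [0, 0, 0], [0, 0, 0], [0, 0, 0], [0, 0, 0]], "twist": [1, 1, 1, 1, 1]}}

```text
time: 11.35
tool_pos: [322.3, -320.9, 160.6]
tcp_rot: [-3.124, -0.016, -1.146]
contact_force: [-0.2, 0.4, -0.5]
grip_width: 91.4
finger_force: 0.0
```

>>> {"op": "arm_command", "data": {"gripper": [91.8, 91.8, 91.8, 91.8, 91.8], "dp": [[0, 0, 0], [0, 0, 0], [0, 0, 0], [0, 0, 0], [0, 0, 0]], "twist": [1, 1, 1, 1, 1]}}

```text
time: 11.98
tool_pos: [322.3, -320.9, 160.6]
tcp_rot: [-3.119, -0.007, -1.582]
contact_force: [0.0, 0.2, 0.3]
grip_width: 91.9
finger_force: 0.0
```

>>> {"op": "arm_command", "data": {"gripper": [91.8, 91.8, 91.8, 91.8, 91.8], "dp": [[0, 0, 0], [0, 0, 0], [0, 0, 0], [0, 0, 0], [0, 0, 0]], "twist": [1, 1, 1, 1, 1]}}

```text
time: 12.6
tool_pos: [322.3, -320.9, 160.6]
tcp_rot: [-3.118, 0.003, -2.018]
contact_force: [-0.3, -0.1, 0.6]
grip_width: 91.6
finger_force: 0.0
```

>>> {"op": "arm_command", "data": {"gripper": [91.8, 91.8, 91.8, 91.8, 91.8], "dp": [[0, 0, 0], [0, 0, 0], [0, 0, 0], [0, 0, 0], [0, 0, 0]], "twist": [1, 1, 1, 1, 1]}}

```text
time: 13.22
tool_pos: [322.3, -320.9, 160.7]
tcp_rot: [-3.121, 0.013, -2.455]
contact_force: [-0.0, 0.4, -0.8]
grip_width: 91.8
finger_force: 0.0
```

>>> {"op": "arm_command", "data": {"gripper": [91.8, 91.8, 91.8, 91.8, 91.8], "dp": [[0, 0, 0], [0, 0, 0], [0, 0, 0], [0, 0, 0], [0, 0, 0]], "twist": [1, 1, 1, 1, 1]}}

```text
time: 13.85
tool_pos: [262.0, -349.2, 151.6]
tcp_rot: [-3.136, 0.124, -2.81]
contact_force: [0.1, 0.2, 0.3]
grip_width: 91.9
finger_force: 0.0
```

```bash
cat >> h.py <<'E'
def st():
    o=get_obs();Rt=R.from_euler("xyz",o["tcp_rot"]).as_matrix();z=Rt[:,2]
    print("t",o["time"],"q",np.round(o["joint_positions"],3),"p",np.round(o["tool_pos"],1),"tilt",np.degrees(np.arccos(-z[2])).round(1),"az",np.degrees(np.arctan2(z[1],z[0])).round(1),"y",Rt[:,1].round(3),"F",np.round(o["contact_force"],1))
E
python3 -c "
from h import *
st()"
```

```text
t 13.85 q [-1.195  0.249  1.9    0.148  0.987  3.104] p [ 262.  -349.2  151.6] tilt 7.1 az 16.2 y [-0.325  0.946 -0.006] F [0.1 0.2 0.3]
```

It works: the tilt is now 7° towards azimuth 16°. I'll keep going, with a forward push to cancel the joint 1 drift.

>>> {"op": "arm_command", "data": {"gripper": [91.8, 91.8, 91.8, 91.8, 91.8], "dp": [[-0.9, 0, 0.1], [-0.9, 0, 0.15], [-0.9, 0, 0.2], [-0.9, 0, 0.2], [-0.9, 0, 0.25]], "twist": [1, 1, 1, 1, 1]}}

```text
time: 14.48
tool_pos: [274.9, -343.0, 104.1]
tcp_rot: [3.085, 0.305, -3.138]
contact_force: [0.0, 0.9, 0.4]
grip_width: 92.0
finger_force: 0.0
```

```bash
python3 -c "
from h import *
st()"
```

```text
t 14.475 q [-1.3    0.313  2.027  0.427  0.822  3.104] p [ 274.9 -343.   104.1] tilt 17.7 az 10.8 y [-0.02   0.998  0.054] F [0.  0.9 0.4]
```

>>> {"op": "arm_command", "data": {"gripper": [91.8, 91.8, 91.8, 91.8, 91.8], "dp": [[-1, 0.4, -0.3], [-1, 0.4, -0.3], [-1, 0.4, -0.3], [-1, 0.4, -0.3], [-1, 0.4, -0.3]], "twist": [1, 1, 1, 1, 1]}}

```text
time: 15.1
tool_pos: [301.6, -304.6, 98.6]
tcp_rot: [2.935, 0.449, 2.754]
contact_force: [0.1, 0.2, -0.3]
grip_width: 91.8
finger_force: 0.0
```

```bash
python3 -c "
from h import *
st()"
```

```text
t 15.1 q [-1.341  0.29   2.194  0.773  0.728  3.105] p [ 301.6 -304.6   98.6] tilt 28.1 az 3.5 y [0.288 0.94  0.184] F [ 0.1  0.2 -0.3]
```

>>> {"op": "arm_command", "data": {"gripper": [91.8, 91.8, 91.8, 91.8, 91.8], "dp": [[-1, 0.7, 0.3], [-1, 0.7, 0.3], [-1, 0.8, 0.3], [-1, 0.8, 0.3], [-1, 0.8, 0.3]], "twist": [0.6, 0.6, 0.6, 0.6, 0.6]}}

```text
time: 15.72
tool_pos: [420.4, -255.4, 72.1]
tcp_rot: [2.796, 0.498, 2.478]
contact_force: [0.3, -0.2, 0.3]
grip_width: 91.6
finger_force: 0.0
```

```bash
python3 -c "
from h import *
st()"
```

```text
t 15.725 q [-1.028  0.399  2.235  1.285  0.519  3.104] p [ 420.4 -255.4   72.1] tilt 34.2 az -1.1 y [0.452 0.841 0.297] F [ 0.3 -0.2  0.3]
```

```bash
cat > sim.py <<'E'
import numpy as np
from scipy.spatial.transform import Rotation as R
from scipy.optimize import least_squares
LO=np.array([-2.53,-.77,.04,-1,.28,-3.11])+.005;HI=np.array([2.53,2.02,2.7,4.14,2.66,3.11])-.005
D=[([-1.398,.342,1.524,0,1.275,-.146],[164.572,-498.559,226.741]),([-.024,1.059,.045,.002,2.036,-1.673],[803.4,57.5,282.1]),
([-.967,.169,1.664,.015,1.29,0],[319.6,-320.9,260.7]),([-.963,.275,1.825,.017,1.022,.873],[322.3,-320.9,160.3]),
([-1.195,.249,1.9,.148,.987,3.104],[262,-349.2,151.6]),([-1.3,.313,2.027,.427,.822,3.104],[274.9,-343,104.1]),
([-1.341,.29,2.194,.773,.728,3.105],[301.6,-304.6,98.6]),([-1.028,.399,2.235,1.285,.519,3.104],[420.4,-255.4,72.1])]
def fk(q,p):
    a,h,L2,L3,e,d,Lt=p; y=lambda t:R.from_euler("y",t); z=lambda t:R.from_euler("z",t)
    f=y(q[1]+q[2]); w=f*z(q[3])*y(q[4]); r=z(q[0])
    P=r.apply(np.array([a,d,h])+y(q[1]).apply([0,0,L2])+f.apply([e,0,L3])+w.apply([0,0,Lt]))
    return P,r*w*z(q[5]+np.pi/2)
PAR=least_squares(lambda p:np.concatenate([fk(q,p)[0]-t for q,t in D]),[10,200,490,375,40,76,290]).x
def step(q,P,r,W):
    f=lambda x:(lambda X:np.r_[W*(X[0]-P)/1000,(r*X[1].inv()).as_rotvec(),1e-3*(x-q)])(fk(x,PAR))
    return least_squares(f,np.clip(q,LO+1e-6,HI-1e-6),bounds=(LO,HI),xtol=1e-8).x
def run(q,rows,W=1.):
    for dp,tw in rows:
        P,r=fk(q,PAR); q=step(q,P+r.apply(25*np.array(dp)),r*R.from_euler("z",5*tw,degrees=True),W)
    return q
def ta(q):
    P,r=fk(q,PAR);z=r.as_matrix()[:,2]; return P.round(0),round(np.degrees(np.arccos(-z[2])),1),round(np.degrees(np.arctan2(z[1],z[0])),1)
E
python3 - <<'E'
from sim import *
print(PAR.round(1),max(np.abs(fk(q,PAR)[0]-t).max() for q,t in D))
print(fk(D[7][0],PAR)[1].as_euler("xyz").round(3))
A=[([-1,.4,-.3],1)]*5
B=[([-1,.7,.3],.6)]*2+[([-1,.8,.3],.6)]*3
for W in [.5,1,2,4]: print(W,run(np.array(D[5][0]),A,W).round(3),run(np.array(D[6][0]),B,W).round(3))
E
```

```text
[-1.000e-01  2.234e+02  5.062e+02  3.797e+02  4.660e+01  7.640e+01
  3.185e+02] 0.4603085694604374
[2.797 0.498 2.478]
0.5 [-1.378  0.416  2.293  0.717  0.531  3.105] [-1.018  0.482  2.255  1.278  0.458  3.105]
1 [-1.368  0.354  2.249  0.735  0.627  3.105] [-1.025  0.447  2.248  1.279  0.483  3.105]
2 [-1.335  0.265  2.173  0.789  0.768  3.105] [-1.036  0.375  2.232  1.283  0.536  3.105]
4 [-1.3    0.207  2.115  0.843  0.859  3.105] [-1.044  0.307  2.214  1.292  0.588  3.105]
```

```bash
nproc; cat > opt.py <<'E'
from sim import *
from multiprocessing import Pool
import time
q0=np.array(D[7][0]); N=5
def sim(x,rec=False):
    q=q0.copy();x=np.clip(x,-1,1).reshape(N,4);pen=0;rows=[]
    for s in x:
        for k in range(5):
            P,r=fk(q,PAR);dp=np.round(r.inv().apply(s[:3]),2);tw=round(s[3],2)
            if np.abs(dp).max()>1: dp=np.round(dp/np.abs(dp).max(),2)
            rows.append((dp.tolist(),tw))
            qn=step(q,P+r.apply(25*dp),r*R.from_euler("z",5*tw,degrees=True),1.7)
            pen+=.3*max(0,np.abs(qn-q).max()-.2)*10; q=qn
            P,r=fk(q,PAR);d=np.hypot(P[0]-550,P[1]+190)
            pen+=max(0,190-d)/10*(P[2]<330)+max(0,70-P[2])/5+max(0,np.hypot(*P[:2])*-1+300)/10
    P,t,a=ta(q); c=pen+abs(t-53)+.5*abs(a-10)
    return (c,q,P,t,a,rows) if rec else c
def work(seed):
    g=np.random.default_rng(seed);T=time.time();best=(1e9,None)
    mu=None
    while time.time()-T<150:
        x=g.uniform(-1,1,N*4) if best[0]>60 or g.random()<.1 else np.clip(best[1]+g.normal(0,.25,N*4)*(g.random(N*4)<.4),-1,1)
        c=sim(x)
        if c<best[0]: best=(c,x)
    return best
if __name__=="__main__":
    import os
    n=os.cpu_count()
    with Pool(n) as p: rs=p.map(work,range(n))
    for b in sorted(rs,key=lambda b:b[0])[:2]:
        r=sim(b[1],True);print(round(r[0],2),r[1].round(2),r[2:5]);print(b[1].reshape(N,4).round(2).tolist())
    r=sim(min(rs,key=lambda b:b[0])[1],True)
    for i in range(0,len(r[5]),5): print([a for a,_ in r[5][i:i+5]],r[5][i][1])
E
OMP_NUM_THREADS=1 python3 opt.py
```

```text
4
2.54 [-1.23 -0.41  2.29  0.97  1.25  3.1 ] (array([372., -70., 337.]), np.float64(52.9), np.float64(9.4))
[[-1.0, -0.86, 1.0, -1.0], [-0.05, 0.89, 0.97, -1.0], [0.77, 1.0, 0.69, 0.31], [0.75, 1.0, 0.59, 0.41], [0.92, 1.0, 1.0, 0.38]]
3.06 [-1.23 -0.48  2.27  0.96  1.28  3.1 ] (array([367., -58., 356.]), np.float64(53.3), np.float64(7.9))
[[-1.0, -0.48, 0.48, -0.88], [0.54, 0.46, 0.99, -0.54], [0.37, 1.0, 1.0, 0.08], [0.65, 1.0, 0.73, 0.17], [0.82, 0.72, 0.49, 0.13]]
[[-0.18, -0.64, -1.0], [-0.12, -0.65, -1.0], [-0.07, -0.66, -1.0], [-0.01, -0.66, -1.0], [0.04, -0.66, -1.0]] -1.0
[[-0.38, 0.94, -0.84], [-0.46, 0.9, -0.84], [-0.53, 0.86, -0.84], [-0.61, 0.81, -0.84], [-0.67, 0.75, -0.84]] -1.0
[[-1.0, 0.51, -0.12], [-1.0, 0.54, -0.12], [-1.0, 0.57, -0.12], [-1.0, 0.59, -0.09], [-1.0, 0.61, -0.07]] 0.31
[[-1.0, 0.68, 0.03], [-1.0, 0.71, 0.05], [-1.0, 0.75, 0.09], [-1.0, 0.79, 0.12], [-1.0, 0.82, 0.16]] 0.41
[[-1.0, 0.59, 0.03], [-1.0, 0.62, 0.06], [-1.0, 0.65, 0.09], [-1.0, 0.68, 0.12], [-1.0, 0.7, 0.15]] 0.38
```

The fitted arm model reproduces the poses to 0.5 mm, and its limit behaviour matches what I've seen. It gives a five-call plan to about 53° tilt, and I'll run that now.

>>> {"op": "arm_command", "data": {"gripper": [91.8, 91.8, 91.8, 91.8, 91.8], "dp": [[-0.18, -0.64, -1.0], [-0.12, -0.65, -1.0], [-0.07, -0.66, -1.0], [-0.01, -0.66, -1.0], [0.04, -0.66, -1.0]], "twist": [-1, -1, -1, -1, -1]}}

```text
time: 16.35
tool_pos: [328.0, -335.0, 163.2]
tcp_rot: [3.065, 0.591, 2.984]
contact_force: [-0.2, -0.1, -0.4]
grip_width: 91.5
finger_force: 0.0
```

>>> {"op": "arm_command", "data": {"gripper": [91.8, 91.8, 91.8, 91.8, 91.8], "dp": [[-0.38, 0.94, -0.84], [-0.46, 0.9, -0.84], [-0.53, 0.86, -0.84], [-0.61, 0.81, -0.84], [-0.67, 0.75, -0.84]], "twist": [-1, -1, -1, -1, -1]}}

```text
time: 16.98
tool_pos: [322.0, -222.9, 285.4]
tcp_rot: [-2.929, 0.563, -2.778]
contact_force: [-0.4, -0.6, 1.2]
grip_width: 91.6
finger_force: 0.0
```

>>> {"op": "arm_command", "data": {"gripper": [91.8, 91.8, 91.8, 91.8, 91.8], "dp": [[-1.0, 0.51, -0.12], [-1.0, 0.54, -0.12], [-1.0, 0.57, -0.12], [-1.0, 0.59, -0.09], [-1.0, 0.61, -0.07]], "twist": [0.31, 0.31, 0.31, 0.31, 0.31]}}

```text
time: 17.6
tool_pos: [350.5, -153.4, 319.6]
tcp_rot: [-3.009, 0.656, -2.882]
contact_force: [0.1, 0.4, -0.9]
grip_width: 91.9
finger_force: 0.0
```

```bash
python3 -c "
from h import *
import sim
st(); o=get_obs(); q=np.array(o['joint_positions']); print(sim.ta(q))
rows=[([-1.0, 0.68, 0.03],.41), ([-1.0, 0.71, 0.05],.41), ([-1.0, 0.75, 0.09],.41), ([-1.0, 0.79, 0.12],.41), ([-1.0, 0.82, 0.16],.41)]+[([-1.0, 0.59, 0.03],.38), ([-1.0, 0.62, 0.06],.38), ([-1.0, 0.65, 0.09],.38), ([-1.0, 0.68, 0.12],.38), ([-1.0, 0.7, 0.15],.38)]
for i in range(0,10,5):
  q=sim.run(q,rows[i:i+5],1.7); print(q.round(2),sim.ta(q))
"
```

```text
t 17.6 q [-1.161 -0.294  2.112  0.685  1.151  3.105] p [ 350.5 -153.4  319.6] tilt 38.2 az 2.5 y [-0.176  0.979 -0.105] F [ 0.1  0.4 -0.9]
(array([ 351., -153.,  320.]), np.float64(38.2), np.float64(2.5))
[-1.2  -0.38  2.23  0.84  1.2   3.1 ] (array([356., -98., 323.]), np.float64(45.6), np.float64(6.6))
[-1.26 -0.43  2.29  0.96  1.29  3.1 ] (array([365., -69., 338.]), np.float64(52.6), np.float64(9.7))
```

>>> {"op": "arm_command", "data": {"gripper": [91.8, 91.8, 91.8, 91.8, 91.8], "dp": [[-1.0, 0.68, 0.03], [-1.0, 0.71, 0.05], [-1.0, 0.75, 0.09], [-1.0, 0.79, 0.12], [-1.0, 0.82, 0.16]], "twist": [0.41, 0.41, 0.41, 0.41, 0.41]}}

```text
time: 18.23
tool_pos: [354.1, -98.6, 321.0]
tcp_rot: [-3.127, 0.79, -3.007]
contact_force: [0.7, 1.4, 0.9]
grip_width: 92.0
finger_force: 0.0
```

>>> {"op": "arm_command", "data": {"gripper": [91.8, 91.8, 91.8, 91.8, 91.8], "dp": [[-1.0, 0.59, 0.03], [-1.0, 0.62, 0.06], [-1.0, 0.65, 0.09], [-1.0, 0.68, 0.12], [-1.0, 0.7, 0.15]], "twist": [0.38, 0.38, 0.38, 0.38, 0.38]}}

```text
time: 18.85
tool_pos: [360.1, -70.3, 336.1]
tcp_rot: [3.0, 0.898, 3.125]
contact_force: [-0.3, -0.3, -0.1]
grip_width: 91.5
finger_force: 0.0
```

```bash
cat > chk.py <<'E'
from h import *
import sim
st(); o=get_obs(); q=np.array(o['joint_positions']); r=R.from_euler("xyz",o["tcp_rot"]);M=r.as_matrix()
z=M[:,2]; yh=np.cross([0,0,1],z);yh/=np.linalg.norm(yh)
best=[]
for s in (1,-1):
    v=M.T@(s*yh); print("twist to level y [deg]",np.degrees(np.arctan2(-v[0],v[1])).round(1))
v=M.T@yh; a=np.arctan2(-v[0],v[1])
for s in (0,np.pi):
    rr=r*R.from_rotvec([0,0,a+s])
    for nm,T in [("basket",[550,-190,110]),("scale",[563,170,225]),("scale2",[563,170,150]),("scaleback",[450,180,225])]:
        P=np.array(T)+19*z; Q=min((sim.step(np.array(g),P,rr,10.) for g in ([q[0],*q[1:5],q[5]],[-.4,.3,1.7,.8,.9,1.5],[.1,.3,1.7,.0,.6,1.5],[.1,.3,1.7,.0,.6,-1.5])),key=lambda Q:np.linalg.norm(sim.fk(Q,sim.PAR)[0]-P)+500*(rr*sim.fk(Q,sim.PAR)[1].inv()).magnitude())
        print(nm,Q.round(2),np.linalg.norm(sim.fk(Q,sim.PAR)[0]-P).round(1),(rr*sim.fk(Q,sim.PAR)[1].inv()).magnitude().round(3))
E
python3 chk.py
```

```text
t 18.85 q [-1.28  -0.434  2.286  0.945  1.301  3.105] p [360.1 -70.3 336.1] tilt 51.9 az 9.4 y [-0.094  0.992  0.088] F [-0.3 -0.3 -0.1]
twist to level y [deg] -6.4
twist to level y [deg] 173.6Traceback (most recent call last):
  File "chk.py", line 13, in <module>
    print(nm,Q.round(2),np.linalg.norm(sim.fk(Q,sim.PAR)[0]-P).round(1),(rr*sim.fk(Q,sim.PAR)[1].inv()).magnitude().round(3))
                                                                        ^^^^^^^^^^^^^^^^^^^^^^^^^^^^^^^^^^^^^^^^^^^^^^^^^
AttributeError: 'float' object has no attribute 'round'
```

```bash
sed -i 's/\.magnitude()\.round(3)/.magnitude()/' chk.py; python3 chk.py
```

```text
t 18.85 q [-1.28  -0.434  2.286  0.945  1.301  3.105] p [360.1 -70.3 336.1] tilt 51.9 az 9.4 y [-0.094  0.992  0.088] F [-0.3 -0.3 -0.1]
twist to level y [deg] -6.4
twist to level y [deg] 173.6
basket [-0.82  0.54  2.15  1.76  0.73  2.14] 0.0 1.4268238323583916e-06
scale [0.16 0.26 2.2  3.11 0.29 1.59] 1.2 0.06904057510738526
scale2 [0.16 0.41 2.22 3.14 0.39 1.57] 0.0 1.080149152049926e-05
scaleback [0.29 0.09 2.38 3.55 0.29 1.25] 0.6 0.03208749085914692
basket [-0.82  0.54  2.15  1.76  0.73 -1.  ] 0.0 3.71209481070328e-06
scale [ 0.16  0.26  2.2   3.11  0.29 -1.55] 1.2 0.06904057673805676
scale2 [ 0.16  0.41  2.22  3.14  0.39 -1.57] 0.0 1.4413644590919104e-05
scaleback [ 0.29  0.09  2.38  3.55  0.29 -1.89] 0.6 0.03208743454996329
```

```bash
cat > more.py <<'E'
from h import *
import sim
o=get_obs(); q0=np.array(o['joint_positions'])
for dp,tw in [([-1,.75,.2],.38),([-1,.75,.2],.8),([-1,.9,.3],.8),([-.9,1,.6],.8),([-1,.5,.2],.8)]:
    q=q0
    for k in range(2):
        q=sim.run(q,[(dp,tw)]*5,1.7);print(dp,tw,q.round(2),sim.ta(q))
    P,r=sim.fk(q,sim.PAR);M=r.as_matrix();z=M[:,2];yh=np.cross([0,0,1],z);yh/=np.linalg.norm(yh);v=M.T@yh;a=np.arctan2(-v[0],v[1]);rr=r*R.from_rotvec([0,0,a])
    for nm,T in [("basket",[550,-190,110]),("scale",[563,170,225])]:
        P=np.array(T)+19*z;Q=sim.step(np.array([0,.3,2.2,2.5,.5,1.8]),P,rr,10.);print("  ",nm,np.degrees(a).round(),Q.round(2),(rr*sim.fk(Q,sim.PAR)[1].inv()).magnitude())
E
python3 more.py
```

```text
[-1, 0.75, 0.2] 0.38 [-1.26 -0.42  2.35  1.09  1.31  3.1 ] (array([381., -43., 346.]), np.float64(59.2), np.float64(12.2))
[-1, 0.75, 0.2] 0.38 [-0.98 -0.3   2.37  1.34  1.09  3.1 ] (array([437., -19., 357.]), np.float64(66.5), np.float64(14.2))
   basket -19.0 [-0.94  0.71  2.19  1.84  1.08  1.83] 1.9047559349991048e-06
   scale -19.0 [0.09 0.34 2.32 2.9  0.68 1.69] 1.6651496080093048e-06
[-1, 0.75, 0.2] 0.8 [-1.44 -0.4   2.42  1.07  1.42  3.1 ] (array([364., -57., 328.]), np.float64(60.6), np.float64(12.1))
[-1, 0.75, 0.2] 0.8 [-1.26 -0.17  2.49  1.35  1.27  3.1 ] (array([412., -61., 317.]), np.float64(69.2), np.float64(13.5))
   basket -38.0 [-0.95  0.74  2.21  1.88  1.14  1.77] 1.8835535440018405e-06
   scale -38.0 [0.1  0.37 2.34 2.96 0.78 1.65] 1.8278863305748364e-06
[-1, 0.9, 0.3] 0.8 [-1.26 -0.35  2.44  1.16  1.26  3.1 ] (array([385., -42., 315.]), np.float64(61.1), np.float64(12.4))
[-1, 0.9, 0.3] 0.8 [-0.7  -0.1   2.43  1.76  0.86  3.1 ] (array([487.,  -4., 317.]), np.float64(69.2), np.float64(12.2))
   basket -39.0 [-0.94  0.74  2.22  1.92  1.14  1.76] 1.877682841326834e-06
   scale -39.0 [0.12 0.37 2.34 3.01 0.78 1.63] 2.0160296503469168e-06
[-0.9, 1, 0.6] 0.8 [-0.74 -0.2   2.43  1.46  0.79  3.1 ] (array([449.,  -4., 293.]), np.float64(60.4), np.float64(11.5))
[-0.9, 1, 0.6] 0.8 [-0.11  0.03  2.17  2.18  0.3   3.1 ] (array([586.,  88., 336.]), np.float64(65.1), np.float64(8.9))
   basket -41.0 [-0.9   0.68  2.24  1.98  1.04  1.79] 1.8188872268523804e-06
   scale -41.0 [0.17 0.33 2.29 3.16 0.61 1.56] 2.944607172708988e-06
[-1, 0.5, 0.2] 0.8 [-1.33 -0.3   2.38  1.12  1.3   3.1 ] (array([382., -80., 325.]), np.float64(60.2), np.float64(11.7))
[-1, 0.5, 0.2] 0.8 [-1.13 -0.06  2.4   1.44  1.15  3.1 ] (array([447., -95., 312.]), np.float64(68.3), np.float64(11.9))
   basket -38.0 [-0.93  0.72  2.22  1.92  1.12  1.77] 1.8684469576219585e-06
   scale -38.0 [0.12 0.36 2.33 3.02 0.74 1.63] 2.0698983791365998e-06
```

>>> {"op": "arm_command", "data": {"gripper": [91.8, 91.8, 91.8, 91.8, 91.8], "dp": [[-1, 0.75, 0.2], [-1, 0.75, 0.2], [-1, 0.75, 0.2], [-1, 0.75, 0.2], [-1, 0.75, 0.2]], "twist": [0.5, 0.5, 0.5, 0.5, 0.5]}}

```text
time: 19.48
tool_pos: [372.9, -49.1, 338.8]
tcp_rot: [2.716, 0.974, 2.849]
contact_force: [0.4, 0.9, 0.0]
grip_width: 92.0
finger_force: 0.0
```

```bash
cat >> h.py <<'E'
import sim
def simplan(targets,tw_deg=0,speed=24,W=1.7):
    "targets: list of TCP waypoints; prints rows and model check"
    o=get_obs();q=np.array(o["joint_positions"]);q=np.clip(q,sim.LO+1e-4,sim.HI-1e-4)
    for T in targets:
        P,r=sim.fk(q,sim.PAR);d=np.array(T)-P;n=int(5*np.ceil(max(np.linalg.norm(d)/speed,abs(tw_deg)/5)/5));s=round(tw_deg/n/5,2);rows=[]
        for i in range(n):
            P,r=sim.fk(q,sim.PAR);dp=np.round(r.inv().apply((np.array(T)-P)/(n-i))/25,2);dp=np.clip(dp,-1,1)
            q=sim.run(q,[(dp,s)],W);rows.append(dp.tolist())
        for i in range(0,n,5): print(rows[i:i+5],"tw",s)
        print("->",q.round(2),sim.ta(q)); tw_deg=0
E
python3 chk.py; python3 - <<'E'
from h import *
o=get_obs();M=R.from_euler("xyz",o["tcp_rot"]).as_matrix();z=M[:,2]
print(z.round(3))
g=np.array([550,-190.5,110])
for b in (120,): simplan([g-100*z-np.array([0,0,-0])],-0.0)
E
```

```text
t 19.475 q [-1.323 -0.422  2.37   1.076  1.35   3.104] p [372.9 -49.1 338.8] tilt 59.2 az 12.0 y [-0.064  0.971  0.232] F [0.4 0.9 0. ]
twist to level y [deg] -15.7
twist to level y [deg] 164.3
basket [-0.88  0.62  2.18  1.83  0.91  1.96] 0.0 1.690325637850034e-06
scale [0.13 0.27 2.23 2.96 0.4  1.7 ] 0.0 9.935763181946575e-06
scale2 [0.13 0.47 2.3  3.03 0.67 1.62] 0.0 6.8818027888372974e-06
scaleback [0.24 0.12 2.46 3.2  0.48 1.54] 0.0 1.213917245398134e-05
basket [-0.88  0.62  2.18  1.83  0.91 -1.18] 0.0 3.662951424004324e-06
scale [ 0.13  0.27  2.23  2.96  0.4  -1.45] 0.0 1.3746737599759294e-05
scale2 [ 0.13  0.47  2.3   3.03  0.67 -1.52] 0.0 9.042674217478292e-06
scaleback [ 0.24  0.12  2.46  3.2   0.48 -1.6 ] 0.0 1.5752364276668147e-05
[ 0.841  0.178 -0.512]
[[0.19, -0.54, 0.37], [0.19, -0.54, 0.38], [0.19, -0.54, 0.37], [0.19, -0.54, 0.38], [0.19, -0.54, 0.37]] tw -0.0
[[0.19, -0.54, 0.38], [0.19, -0.54, 0.37], [0.19, -0.54, 0.38], [0.19, -0.54, 0.37], [0.19, -0.54, 0.38]] tw -0.0
[[0.19, -0.54, 0.37], [0.19, -0.53, 0.38], [0.19, -0.54, 0.37], [0.19, -0.53, 0.38], [0.2, -0.54, 0.37]] tw -0.0
-> [-1.16  0.41  2.29  1.5   1.01  2.36] (array([ 466., -208.,  161.]), np.float64(59.2), np.float64(12.0))
```

```bash
python3 - <<'E'
from h import *
o=get_obs();z=R.from_euler("xyz",o["tcp_rot"]).as_matrix()[:,2]
simplan([np.array([550,-190.5,110])-100*z],-15.7,speed=17.5)
E
```

```text
[[0.19, -0.54, 0.37], [0.2, -0.53, 0.38], [0.21, -0.53, 0.37], [0.22, -0.53, 0.38], [0.23, -0.52, 0.37]] tw -0.21
[[0.24, -0.52, 0.38], [0.25, -0.51, 0.37], [0.26, -0.51, 0.38], [0.27, -0.51, 0.37], [0.28, -0.5, 0.38]] tw -0.21
[[0.28, -0.5, 0.37], [0.29, -0.49, 0.38], [0.3, -0.48, 0.37], [0.31, -0.48, 0.38], [0.33, -0.47, 0.37]] tw -0.21
-> [-1.16  0.41  2.29  1.5   1.01  2.09] (array([ 466., -208.,  161.]), np.float64(59.2), np.float64(12.0))
```

>>> {"op": "arm_command", "data": {"gripper": [91.8, 91.8, 91.8, 91.8, 91.8], "dp": [[0.19, -0.54, 0.37], [0.2, -0.53, 0.38], [0.21, -0.53, 0.37], [0.22, -0.53, 0.38], [0.23, -0.52, 0.37]], "twist": [-0.21, -0.21, -0.21, -0.21, -0.21]}}

```text
time: 20.1
tool_pos: [403.8, -102.6, 279.1]
tcp_rot: [2.849, 1.006, 3.008]
contact_force: [0.2, -0.4, 0.4]
grip_width: 91.9
finger_force: 0.0
```

>>> {"op": "arm_command", "data": {"gripper": [91.8, 91.8, 91.8, 91.8, 91.8], "dp": [[0.24, -0.52, 0.38], [0.25, -0.51, 0.37], [0.26, -0.51, 0.38], [0.27, -0.51, 0.37], [0.28, -0.5, 0.38]], "twist": [-0.21, -0.21, -0.21, -0.21, -0.21]}}

```text
time: 20.72
tool_pos: [434.7, -156.0, 219.4]
tcp_rot: [2.994, 1.026, -3.105]
contact_force: [-0.5, -1.0, -0.1]
grip_width: 91.5
finger_force: 0.0
```

>>> {"op": "arm_command", "data": {"gripper": [60, 60, 60, 60, 60], "dp": [[0.28, -0.5, 0.37], [0.29, -0.49, 0.38], [0.3, -0.48, 0.37], [0.31, -0.48, 0.38], [0.33, -0.47, 0.37]], "twist": [-0.21, -0.21, -0.21, -0.21, -0.21]}}

```text
time: 21.35
tool_pos: [465.6, -209.3, 160.2]
tcp_rot: [-3.137, 1.032, -2.928]
contact_force: [-0.4, 0.8, 0.6]
grip_width: 60.1
finger_force: 0.0
```

```bash
python3 - <<'E'
from h import *
st();o=get_obs();w=capture("wrist")
g=np.array([550,-190.5,110]);print(proj("wrist",[g,g+[0,0,79]],o).round(1))
cv2.imwrite("pics/w1.png",w[:,:,::-1])
E
```

```text
t 21.35 q [-1.162  0.413  2.288  1.495  1.004  2.087] p [ 465.6 -209.3  160.2] tilt 59.1 az 12.0 y [-0.208  0.978 -0.002] F [-0.4  0.8  0.6]
[[257.4 199. ]
 [257.1 293.7]]
```

View pics/w1.png

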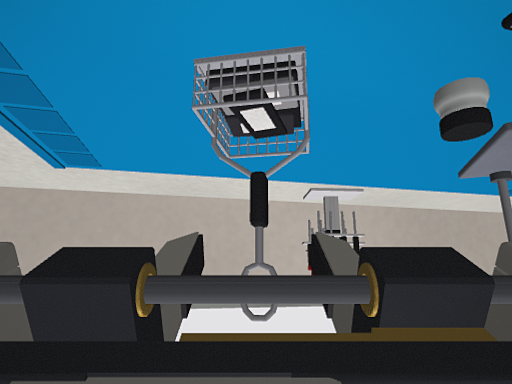

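The wrist view is upside down because the camera is below the gripper. The grip shows at (259,199) against a predicted (257,199), and the loop at (259,292) lies centred between the fingers. I'll go in.

```bash
python3 - <<'E'
from h import *
o=get_obs();r=R.from_euler("xyz",o["tcp_rot"])
print(r.inv().apply(np.array([550,-190.5,110])-o["tool_pos"]).round(1)+[0,0,19], np.degrees(np.arctan2(*r.as_matrix()[:2,1])))
E
```

```text
[ -2.2   2.4 118.4] -11.991570348170503
```

```bash
python3 - <<'E'
from h import *
st();o=get_obs();r=R.from_euler("xyz",o["tcp_rot"])
g=np.array([550,-190.5,110]);print(r.inv().apply(g-o["tool_pos"]).round(2),proj("wrist",g,o), C["wrist"]["mount"])
K,Rw,p=cam("wrist",o);d=Rw@np.linalg.inv(K)@[259,199,1]
print(r.inv().apply(p+d*(np.dot(g-p,d)/np.dot(d,d))-o["tool_pos"]).round(2))
E
```

```text
t 21.4 q [-1.162  0.416  2.286  1.496  1.003  2.085] p [ 465.9 -210.6  159.2] tilt 59.1 az 11.9 y [-0.208  0.978 -0.003] F [-0.7 -2.2  0.1]
[-2.2   2.37 99.44] [[259.10039796 200.23069532]] [[ 6.39689807e-04 -9.56917788e-01 -2.90358293e-01  7.85929180e+01]
 [ 9.99999570e-01  8.06934403e-04 -4.56265087e-04  4.14673668e-01]
 [ 6.70908274e-04 -2.90357877e-01  9.56917893e-01 -1.57796303e+02]
 [ 0.00000000e+00  0.00000000e+00  0.00000000e+00  1.00000000e+00]]
[-1.18  2.28 99.76]
```

>>> {"op": "arm_command", "data": {"gripper": [60, 60, 60, 60, 60], "dp": [[-0.01, 0.02, 1], [-0.01, 0.02, 1], [-0.01, 0.02, 1], [-0.01, 0.02, 0.8], [-0.01, 0.01, 0.5]], "twist": [0, 0, 0, 0, 0]}}

```text
time: 22.02
tool_pos: [556.2, -186.7, 106.3]
tcp_rot: [-3.139, 1.032, -2.929]
contact_force: [-0.6, 0.0, -0.1]
grip_width: 59.5
finger_force: 0.0
```

>>> {"op": "arm_command", "data": {"gripper": [60, 40, 30, 25, 20], "dp": [[0, 0, 0.3], [0, 0, 0.14], [0, 0, 0], [0, 0, 0], [0, 0, 0]], "twist": [0, 0, 0, 0, 0]}}

```text
time: 22.65
tool_pos: [564.7, -185.6, 101.5]
tcp_rot: [-3.136, 1.032, -2.927]
contact_force: [0.4, -0.0, -0.4]
grip_width: 24.5
finger_force: 0.0
```

>>> {"op": "arm_command", "data": {"gripper": [14, 8, 5, 5, 5], "dp": [[0, 0, 0], [0, 0, 0], [0, 0, 0], [0, 0, 0], [0, 0, 0]], "twist": [0, 0, 0, 0, 0]}}

```text
time: 23.28
tool_pos: [564.9, -185.4, 101.4]
tcp_rot: [-3.136, 1.032, -2.926]
contact_force: [-1.7, 0.2, 2.0]
grip_width: 13.7
finger_force: 30.0
```

```bash
python3 - <<'E'
from h import *
st();o=get_obs();r=R.from_euler("xyz",o["tcp_rot"]);print((np.array(o["tool_pos"])-19*r.as_matrix()[:,2]).round(1))
a=capture("scene")[150:270,110:270];b=capture("side")[110:230,240:400]
m=np.hstack([cv2.resize(x,(400,300),interpolation=cv2.INTER_CUBIC) for x in (a,b)]);cv2.imwrite("pics/g1.png",m[:,:,::-1])
E
```

```text
t 23.275 q [-0.883  0.612  2.183  1.825  0.906  1.961] p [ 564.9 -185.4  101.4] tilt 59.1 az 12.0 y [-0.209  0.978 -0.003] F [-1.7  0.2  2. ]
[ 548.9 -188.7  111.2]
```

View pics/g1.png

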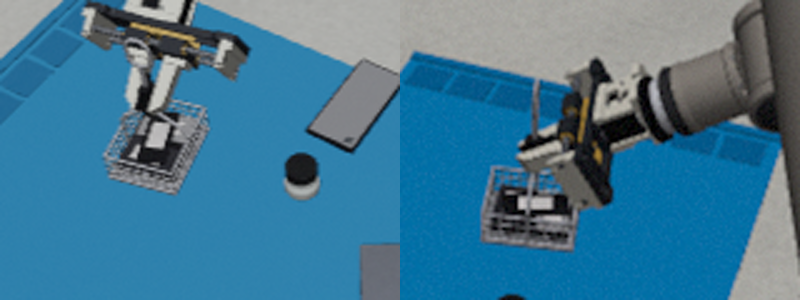

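Gripped at 13.7 mm and 30 N, with the basket upright and turned to match the gripper. Next I'll lift it and carry it to a point short of the hook.

```bash
python3 - <<'E'
from h import *
o=get_obs();p=np.array(o["tool_pos"])
off=np.array([-15.3,-3.2,103.6])
print("lift");simplan([p+[0,0,25],np.array([535,-130,330])-off,np.array([505,175,330])-off],speed=15)
E
```

```text
lift
[[-0.17, -0.0, -0.1], [-0.17, -0.0, -0.1], [-0.17, -0.0, -0.11], [-0.17, -0.0, -0.1], [-0.16, -0.01, -0.11]] tw 0.0
-> [-0.88  0.55  2.17  1.77  0.89  2.05] (array([ 565., -185.,  126.]), np.float64(59.1), np.float64(12.0))
[[-0.34, 0.24, -0.21], [-0.34, 0.24, -0.21], [-0.34, 0.24, -0.21], [-0.34, 0.24, -0.21], [-0.34, 0.24, -0.21]] tw 0.0
[[-0.34, 0.24, -0.21], [-0.34, 0.24, -0.22], [-0.34, 0.24, -0.21], [-0.34, 0.24, -0.22], [-0.34, 0.24, -0.21]] tw 0.0
-> [-0.8   0.25  2.21  1.61  0.82  2.39] (array([ 550., -127.,  226.]), np.float64(59.1), np.float64(12.0))
[[-0.03, 0.49, 0.05], [-0.03, 0.49, 0.05], [-0.03, 0.49, 0.05], [-0.03, 0.49, 0.05], [-0.03, 0.49, 0.05]] tw 0.0
[[-0.03, 0.49, 0.05], [-0.03, 0.49, 0.05], [-0.03, 0.49, 0.05], [-0.03, 0.49, 0.04], [-0.03, 0.49, 0.05]] tw 0.0
[[-0.03, 0.49, 0.04], [-0.03, 0.49, 0.05], [-0.03, 0.49, 0.04], [-0.03, 0.48, 0.05], [-0.03, 0.49, 0.04]] tw 0.0
[[-0.03, 0.48, 0.05], [-0.03, 0.49, 0.04], [-0.03, 0.48, 0.05], [-0.03, 0.49, 0.04], [-0.03, 0.48, 0.05]] tw 0.0
[[-0.03, 0.49, 0.04], [-0.03, 0.48, 0.05], [-0.03, 0.49, 0.04], [-0.02, 0.48, 0.05], [-0.03, 0.49, 0.04]] tw 0.0
-> [0.17 0.16 2.34 3.06 0.4  1.62] (array([520., 178., 226.]), np.float64(59.1), np.float64(12.0))
```

>>> {"op": "arm_command", "data": {"gripper": [5, 5, 5, 5, 5], "dp": [[-0.08, 0, -0.05], [-0.17, 0, -0.1], [-0.2, 0, -0.12], [-0.2, 0, -0.12], [-0.2, 0, -0.13]], "twist": [0, 0, 0, 0, 0]}}

```text
time: 24.0
tool_pos: [564.6, -185.3, 126.7]
tcp_rot: [-3.136, 1.032, -2.926]
contact_force: [0.5, 0.6, -2.9]
grip_width: 13.7
finger_force: 30.0
```

>>> {"op": "arm_command", "data": {"gripper": [5, 5, 5, 5, 5], "dp": [[-0.26, 0.1, -0.16], [-0.32, 0.2, -0.2], [-0.34, 0.24, -0.21], [-0.34, 0.24, -0.21], [-0.34, 0.24, -0.21]], "twist": [0, 0, 0, 0, 0]}}

```text
time: 24.62
tool_pos: [558.4, -159.8, 173.9]
tcp_rot: [-3.136, 1.032, -2.926]
contact_force: [0.6, -0.6, -2.6]
grip_width: 13.6
finger_force: 30.0
```

>>> {"op": "arm_command", "data": {"gripper": [5, 5, 5, 5, 5], "dp": [[-0.34, 0.24, -0.21], [-0.34, 0.24, -0.21], [-0.34, 0.26, -0.21], [-0.34, 0.3, -0.21], [-0.3, 0.35, -0.2]], "twist": [0, 0, 0, 0, 0]}}

```text
time: 25.25
tool_pos: [550.1, -126.0, 222.8]
tcp_rot: [-3.136, 1.032, -2.926]
contact_force: [-0.3, 0.5, -2.7]
grip_width: 13.7
finger_force: 30.0
```

```bash
python3 - <<'E'
from h import *
st();o=get_obs();print(o["grip_width"],o["finger_force"],np.round(o["moment"],2))
off=np.array([-15.3,-3.2,103.6])
simplan([np.array([505,175,330])-off],speed=15)
E
```

```text
t 25.25 q [-0.802  0.257  2.215  1.625  0.816  2.374] p [ 550.1 -126.   222.8] tilt 59.1 az 12.0 y [-0.209  0.978 -0.003] F [-0.3  0.5 -2.7]
13.694466763795903 29.99717116355896 [-0.07  0.79  0.  ]
[[-0.03, 0.49, 0.04], [-0.03, 0.49, 0.04], [-0.03, 0.49, 0.04], [-0.03, 0.49, 0.04], [-0.03, 0.48, 0.04]] tw 0.0
[[-0.03, 0.49, 0.04], [-0.04, 0.48, 0.04], [-0.03, 0.49, 0.04], [-0.04, 0.48, 0.04], [-0.03, 0.49, 0.05]] tw 0.0
[[-0.04, 0.48, 0.04], [-0.03, 0.49, 0.05], [-0.04, 0.48, 0.04], [-0.03, 0.49, 0.05], [-0.04, 0.48, 0.04]] tw 0.0
[[-0.03, 0.49, 0.05], [-0.04, 0.48, 0.04], [-0.03, 0.49, 0.05], [-0.04, 0.48, 0.04], [-0.03, 0.49, 0.05]] tw 0.0
[[-0.04, 0.48, 0.04], [-0.03, 0.49, 0.05], [-0.04, 0.48, 0.04], [-0.03, 0.49, 0.05], [-0.04, 0.48, 0.04]] tw 0.0
-> [0.17 0.16 2.34 3.06 0.4  1.62] (array([520., 178., 226.]), np.float64(59.1), np.float64(12.0))
```

>>> {"op": "arm_command", "data": {"gripper": [5, 5, 5, 5, 5], "dp": [[-0.03, 0.4, 0.04], [-0.03, 0.5, 0.04], [-0.03, 0.5, 0.04], [-0.03, 0.5, 0.04], [-0.03, 0.5, 0.04]], "twist": [0, 0, 0, 0, 0]}}

```text
time: 25.88
tool_pos: [543.6, -65.6, 222.3]
tcp_rot: [-3.137, 1.032, -2.927]
contact_force: [-0.0, -0.2, -3.7]
grip_width: 14.2
finger_force: 30.0
```

>>> {"op": "arm_command", "data": {"gripper": [5, 5, 5, 5, 5], "dp": [[-0.03, 0.52, 0.04], [-0.03, 0.52, 0.04], [-0.03, 0.52, 0.04], [-0.03, 0.52, 0.04], [-0.03, 0.52, 0.04]], "twist": [0, 0, 0, 0, 0]}}

```text
time: 26.5
tool_pos: [536.0, -0.8, 223.0]
tcp_rot: [-3.136, 1.032, -2.927]
contact_force: [1.4, -0.1, -2.9]
grip_width: 13.5
finger_force: 30.0
```

>>> {"op": "arm_command", "data": {"gripper": [5, 5, 5, 5, 5], "dp": [[-0.03, 0.52, 0.04], [-0.03, 0.52, 0.04], [-0.03, 0.52, 0.04], [-0.03, 0.52, 0.04], [-0.03, 0.52, 0.04]], "twist": [0, 0, 0, 0, 0]}}

```text
time: 27.12
tool_pos: [528.3, 64.0, 223.3]
tcp_rot: [-3.137, 1.032, -2.927]
contact_force: [0.5, 0.1, -2.5]
grip_width: 13.6
finger_force: 30.0
```

>>> {"op": "arm_command", "data": {"gripper": [5, 5, 5, 5, 5], "dp": [[-0.04, 0.52, 0.04], [-0.04, 0.52, 0.04], [-0.04, 0.52, 0.04], [-0.04, 0.52, 0.04], [-0.04, 0.52, 0.04]], "twist": [0, 0, 0, 0, 0]}}

```text
time: 27.75
tool_pos: [521.3, 128.9, 224.7]
tcp_rot: [-3.137, 1.031, -2.928]
contact_force: [-0.2, -0.4, -2.5]
grip_width: 13.6
finger_force: 30.0
```

>>> {"op": "arm_command", "data": {"gripper": [5, 5, 5, 5, 5], "dp": [[-0.04, 0.5, 0.05], [-0.04, 0.5, 0.05], [-0.04, 0.45, 0.05], [-0.04, 0.3, 0.05], [0, 0.1, 0]], "twist": [0, 0, 0, 0, 0]}}

```text
time: 28.38
tool_pos: [517.8, 175.5, 225.4]
tcp_rot: [-3.137, 1.031, -2.927]
contact_force: [0.7, 0.7, -2.5]
grip_width: 13.5
finger_force: 30.0
```

```bash
python3 - <<'E'
from h import *
st()
a=capture("scene");b=capture("side")
cv2.imwrite("pics/scene2.png",a[:,:,::-1]);cv2.imwrite("pics/side2.png",b[:,:,::-1])
o=get_obs();p=np.array(o["tool_pos"]);L=p+[-15.3,-3.2,103.6];print("loop",L)
x1=proj("scene",L)[0];x2=proj("side",L)[0];print(x1,x2)
print("hook",proj("scene",[566,170,298])[0],proj("side",[566,170,298])[0])
def c(im,x,y,w=80,h=60): return cv2.resize(im[y:y+h,x:x+w],(800,600),interpolation=cv2.INTER_CUBIC)
cv2.imwrite("pics/z2.png",np.vstack([c(a,240,160)[:300*1,:][:300],c(b,200,150)[:300]])[:,:,::-1]) if 0 else None
m=np.hstack([cv2.resize(a[150:240,245:305],(400,600),interpolation=cv2.INTER_CUBIC),cv2.resize(b[150:240,200:260],(400,600),interpolation=cv2.INTER_CUBIC)])
cv2.imwrite("pics/z2.png",m[:,:,::-1])
E
```

```text
t 28.375 q [0.163 0.159 2.351 3.038 0.401 1.64 ] p [517.8 175.5 225.4] tilt 59.1 az 12.0 y [-0.21   0.978 -0.002] F [ 0.7  0.7 -2.5]
loop [502.6401216  171.95604526 329.09390777]
[292.56966293 171.30199968] [258.0259494  194.11207997]
hook [278.9034888  197.64282892] [231.29872489 197.2215497 ]
```

View pics/z2.png

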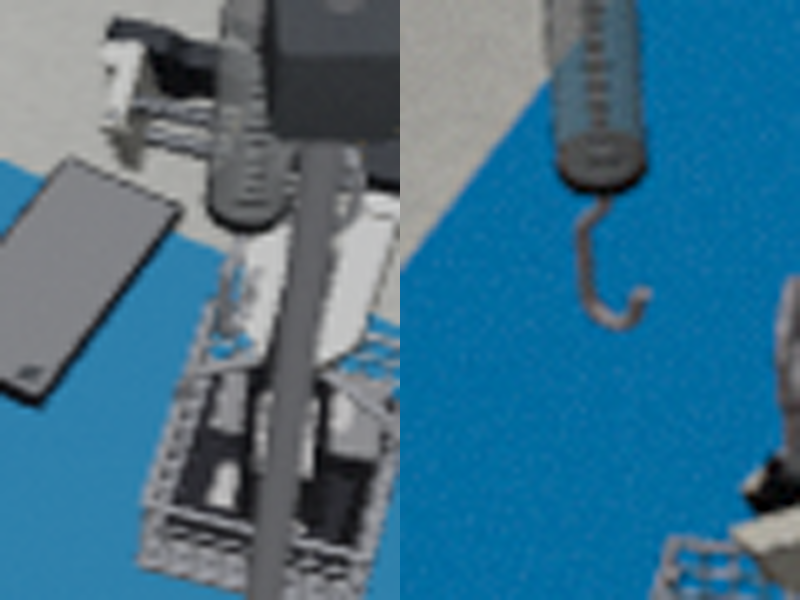

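In the side view the loop top is at about (259,191) and the hook bowl at (231,197), both consistent with the model to about 1 px. I'll move 64 mm towards +x with the loop underside at about 323.

```bash
python3 - <<'E'
from h import *
st();o=get_obs();p=np.array(o["tool_pos"]);L=p+[-15.3,-3.2,103.6];print(L)
simplan([p+[0,170.5-L[1],323-L[2]]],speed=10)
simplan([p+[64.5,170.5-L[1],323-L[2]]],speed=6.5)
E
```

```text
t 28.475 q [0.162 0.159 2.351 3.036 0.401 1.64 ] p [517.9 175.2 225.5] tilt 59.1 az 12.0 y [-0.209  0.978 -0.002] F [ 0.4 -0.7 -3.1]
[502.6401216  171.95604526 329.09390777]
[[0.05, -0.01, 0.02], [0.04, -0.01, 0.02], [0.05, -0.01, 0.02], [0.04, -0.01, 0.03], [0.05, -0.02, 0.02]] tw 0.0
-> [0.16 0.18 2.36 3.03 0.43 1.64] (array([518., 174., 219.]), np.float64(59.1), np.float64(12.0))
[[-0.11, -0.06, 0.23], [-0.11, -0.06, 0.23], [-0.11, -0.06, 0.23], [-0.11, -0.06, 0.23], [-0.1, -0.06, 0.23]] tw 0.0
[[-0.11, -0.06, 0.23], [-0.1, -0.06, 0.22], [-0.11, -0.06, 0.23], [-0.1, -0.06, 0.22], [-0.11, -0.06, 0.23]] tw 0.0
-> [0.13 0.26 2.22 2.95 0.38 1.71] (array([583., 174., 219.]), np.float64(59.1), np.float64(12.0))
```

>>> {"op": "arm_command", "data": {"gripper": [5, 5, 5, 5, 5], "dp": [[-0.08, -0.05, 0.2], [-0.11, -0.06, 0.25], [-0.11, -0.06, 0.25], [-0.11, -0.06, 0.25], [-0.11, -0.06, 0.25]], "twist": [0, 0, 0, 0, 0]}}

```text
time: 29.1
tool_pos: [552.2, 174.3, 221.4]
tcp_rot: [-3.136, 1.032, -2.927]
contact_force: [0.0, 0.4, -3.7]
grip_width: 13.9
finger_force: 30.0
```

>>> {"op": "arm_command", "data": {"gripper": [5, 5, 5, 5, 5], "dp": [[-0.11, -0.06, 0.25], [-0.11, -0.06, 0.23], [-0.11, -0.06, 0.22], [-0.1, -0.06, 0.2], [-0.08, -0.05, 0.16]], "twist": [0, 0, 0, 0, 0]}}

```text
time: 29.72
tool_pos: [582.2, 173.4, 218.9]
tcp_rot: [-3.136, 1.032, -2.926]
contact_force: [-0.5, -0.2, -3.6]
grip_width: 13.6
finger_force: 30.0
```

```bash
python3 - <<'E'
from h import *
st();o=get_obs();p=np.array(o["tool_pos"]);L=p+[-15.3,-3.2,103.6];print("loop",L.round(1))
a=capture("scene");b=capture("side");st()
print(proj("scene",L)[0],proj("side",L)[0])
m=np.hstack([cv2.resize(a[160:220,255:295],(400,600),interpolation=cv2.INTER_CUBIC),cv2.resize(b[165:225,212:252],(400,600),interpolation=cv2.INTER_CUBIC)])
cv2.imwrite("pics/z3.png",m[:,:,::-1])
E
```

```text
t 29.725 q [0.126 0.265 2.221 2.949 0.382 1.704] p [582.2 173.4 218.9] tilt 59.1 az 12.0 y [-0.209  0.978 -0.003] F [-0.5 -0.2 -3.6]
loop [566.9 170.2 322.5]
t 29.825 q [0.126 0.265 2.221 2.949 0.382 1.704] p [582.3 173.4 219. ] tilt 59.1 az 12.0 y [-0.209  0.978 -0.003] F [ 0.8  0.1 -2.6]
[279.51959526 191.07003528] [230.26595553 188.49376538]
```

View pics/z3.png

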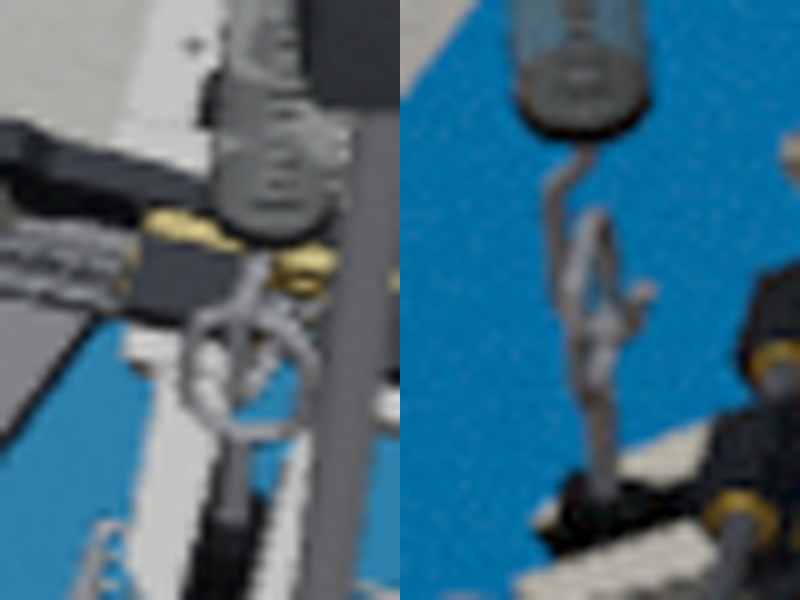

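The side zoom shows the loop top at (597,215), midway between shank (about 558) and tip (about 645), and in the scene zoom the hook passes through the loop. I'll read the mean weight now, then lower slowly.

```bash
cat >> h.py <<'E'
def fz(n=8):
    v=[]
    for _ in range(n): capture("side"); v.append(get_obs()["contact_force"])
    v=np.array(v); print("F mean",v.mean(0).round(2),"sd",v.std(0).round(2),"t",get_obs()["time"])
E
python3 -c "
from h import *
fz(10)"
```

```text
F mean [ 0.13  0.06 -3.17] sd [0.71 0.31 0.23] t 30.325
```

>>> {"op": "arm_command", "data": {"gripper": [5, 5, 5, 5, 5], "dp": [[0.06, 0, 0.036], [0.086, 0, 0.051], [0.086, 0, 0.051], [0.086, 0, 0.051], [0.086, 0, 0.051]], "twist": [0, 0, 0, 0, 0]}}

```text
time: 30.95
tool_pos: [581.8, 173.4, 206.9]
tcp_rot: [-3.136, 1.032, -2.926]
contact_force: [-0.6, -0.5, -3.0]
grip_width: 13.6
finger_force: 30.0
```

>>> {"op": "arm_command", "data": {"gripper": [5, 5, 5, 5, 5], "dp": [[0.086, 0, 0.051], [0.08, 0, 0.048], [0.07, 0, 0.042], [0.07, 0, 0.042], [0.07, 0, 0.042]], "twist": [0, 0, 0, 0, 0]}}

```text
time: 31.58
tool_pos: [581.9, 173.4, 196.2]
tcp_rot: [-3.136, 1.032, -2.926]
contact_force: [1.2, -1.0, -3.1]
grip_width: 13.6
finger_force: 30.0
```

```bash
python3 -c "
from h import *
st();fz(8)"
```

```text
t 31.575 q [0.126 0.321 2.246 2.981 0.461 1.669] p [581.9 173.4 196.2] tilt 59.1 az 12.0 y [-0.209  0.978 -0.003] F [ 1.2 -1.  -3.1]
F mean [ 0.14 -0.34 -3.05] sd [0.56 0.46 0.3 ] t 31.975
```

>>> {"op": "arm_command", "data": {"gripper": [5, 5, 5, 5, 5], "dp": [[0.055, 0, 0.033], [0.069, 0, 0.041], [0.069, 0, 0.041], [0.069, 0, 0.041], [0.069, 0, 0.041]], "twist": [0, 0, 0, 0, 0]}}

```text
time: 32.6
tool_pos: [581.9, 173.4, 186.6]
tcp_rot: [-3.136, 1.032, -2.926]
contact_force: [-0.1, 1.4, -1.0]
grip_width: 13.8
finger_force: 30.0
```

```bash
python3 -c "
from h import *
st();fz(5)"
```

```text
t 32.6 q [0.126 0.346 2.256 2.991 0.495 1.658] p [581.9 173.4 186.6] tilt 59.2 az 12.0 y [-0.209  0.978 -0.003] F [-0.1  1.4 -1. ]
F mean [ 0.03  0.01 -1.78] sd [0.33 0.17 0.51] t 32.85
```

>>> {"op": "arm_command", "data": {"gripper": [5, 5, 5, 5, 5], "dp": [[0.055, 0, 0.033], [0.069, 0, 0.041], [0.069, 0, 0.041], [0.069, 0, 0.041], [0.055, 0, 0.033]], "twist": [0, 0, 0, 0, 0]}}

```text
time: 33.48
tool_pos: [581.9, 173.4, 177.4]
tcp_rot: [-3.136, 1.032, -2.926]
contact_force: [-0.5, 0.1, -0.3]
grip_width: 13.8
finger_force: 30.0
```

```bash
python3 -c "
from h import *
st();fz(14)"
```

```text
t 33.475 q [0.126 0.37  2.264 2.999 0.528 1.648] p [581.9 173.4 177.4] tilt 59.2 az 12.0 y [-0.209  0.978 -0.003] F [-0.5  0.1 -0.3]
F mean [ 0.18  0.08 -0.16] sd [0.44 0.55 0.45] t 34.175
```

>>> {"op": "arm_command", "data": {"gripper": [5, 5, 5, 5, 5], "dp": [[0.017, 0, 0.01], [0.017, 0, 0.01], [0.017, 0, 0.01], [0, 0, 0], [0, 0, 0]], "twist": [0, 0, 0, 0, 0]}}

```text
time: 34.8
tool_pos: [581.8, 173.3, 175.9]
tcp_rot: [-3.136, 1.032, -2.926]
contact_force: [-0.3, 0.0, 0.5]
grip_width: 13.9
finger_force: 30.0
```

```bash
python3 -c "
from h import *
st();fz(24)
b=capture('side');a=capture('scene')
m=np.hstack([cv2.resize(a[170:245,250:300],(400,600),interpolation=cv2.INTER_CUBIC),cv2.resize(b[165:240,205:255],(400,600),interpolation=cv2.INTER_CUBIC)])
cv2.imwrite('pics/z4.png',m[:,:,::-1])"
```

```text
t 34.8 q [0.125 0.374 2.265 3.    0.533 1.647] p [581.8 173.3 175.9] tilt 59.1 az 12.0 y [-0.209  0.978 -0.003] F [-0.3  0.   0.5]
F mean [ 0.16  0.31 -0.01] sd [0.58 0.37 0.41] t 36.0
```

View pics/z4.png

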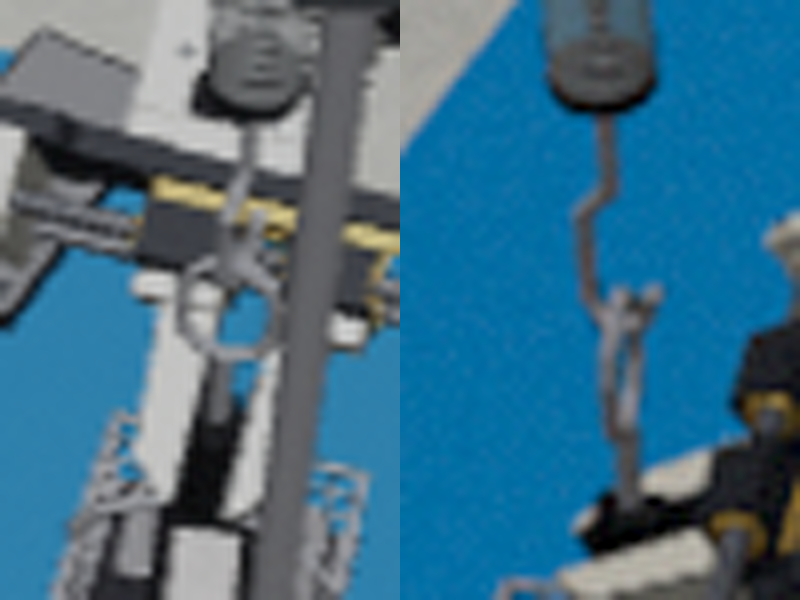

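The zooms show the loop seated in the hook bowl, with its top at about (622,295) beside the tip at (650,292) in the side crop. The mean force on the tool is 0.0 N, so the spring carries everything. Next I'll release gently and back out along the tool axis.

>>> {"op": "arm_command", "data": {"gripper": [15, 17, 20, 24, 30], "dp": [[0, 0, 0], [0, 0, 0], [0, 0, 0], [0, 0, 0], [0, 0, 0]], "twist": [0, 0, 0, 0, 0]}}

```text
time: 36.72
tool_pos: [581.8, 173.3, 175.9]
tcp_rot: [-3.136, 1.032, -2.927]
contact_force: [-0.4, -0.1, -0.7]
grip_width: 28.5
finger_force: 0.0
```

>>> {"op": "arm_command", "data": {"gripper": [38, 48, 60, 70, 70], "dp": [[0, 0, 0], [0, 0, 0], [0, 0, 0], [0, 0, 0], [0, 0, 0]], "twist": [0, 0, 0, 0, 0]}}

```text
time: 37.35
tool_pos: [581.8, 173.3, 175.9]
tcp_rot: [-3.136, 1.032, -2.926]
contact_force: [-1.0, 1.2, -0.1]
grip_width: 68.8
finger_force: 0.0
```

>>> {"op": "arm_command", "data": {"gripper": [70, 70, 70, 70, 70], "dp": [[0, 0, -0.2], [0, 0, -0.3], [0, 0, -0.4], [0, 0, -0.4], [0, 0, -0.4]], "twist": [0, 0, 0, 0, 0]}}

```text
time: 37.98
tool_pos: [545.4, 165.6, 198.2]
tcp_rot: [-3.136, 1.032, -2.926]
contact_force: [-0.0, 0.8, -0.6]
grip_width: 69.5
finger_force: 0.0
```

>>> {"op": "arm_command", "data": {"gripper": [70, 70, 70, 70, 70], "dp": [[0, 0, -0.6], [0, 0, -0.6], [0, 0, -0.7], [0, 0, -0.7], [0, 0, -0.5]], "twist": [0, 0, 0, 0, 0]}}

```text
time: 38.6
tool_pos: [480.0, 151.8, 238.0]
tcp_rot: [-3.136, 1.032, -2.926]
contact_force: [0.1, 0.2, 0.6]
grip_width: 69.9
finger_force: 0.0
```

>>> {"op": "arm_command", "data": {"gripper": [70, 70, 70, 70, 70], "dp": [[0, 0, -0.4], [0, 0, -0.2], [0, 0, 0], [0, 0, 0], [0, 0, 0]], "twist": [0, 0, 0, 0, 0]}}

```text
time: 39.22
tool_pos: [468.6, 149.3, 244.9]
tcp_rot: [-3.136, 1.031, -2.927]
contact_force: [-0.4, 0.7, -0.4]
grip_width: 69.6
finger_force: 0.0
```

```bash
python3 -c "
from h import *
st();c=[]
for k in range(8): c.append(capture('side')[185:330,180:300].astype(int)); 
print([np.abs(x-c[0]).mean().round(2) for x in c])
b=capture('side');a=capture('scene')
m=np.hstack([cv2.resize(a[160:310,215:315],(400,600),interpolation=cv2.INTER_CUBIC),cv2.resize(b[150:300,180:280],(400,600),interpolation=cv2.INTER_CUBIC)])
cv2.imwrite('pics/z5.png',m[:,:,::-1]);print(get_obs()['time'])"
```

```text
t 39.225 q [8.000e-02 1.000e-03 2.444e+00 2.811e+00 3.480e-01 1.813e+00] p [468.6 149.3 244.9] tilt 59.1 az 12.0 y [-0.209  0.978 -0.003] F [-0.4  0.7 -0.4]
[np.float64(0.0), np.float64(3.05), np.float64(3.1), np.float64(3.09), np.float64(3.12), np.float64(3.09), np.float64(3.11), np.float64(3.1)]
39.725
```

View pics/z5.png

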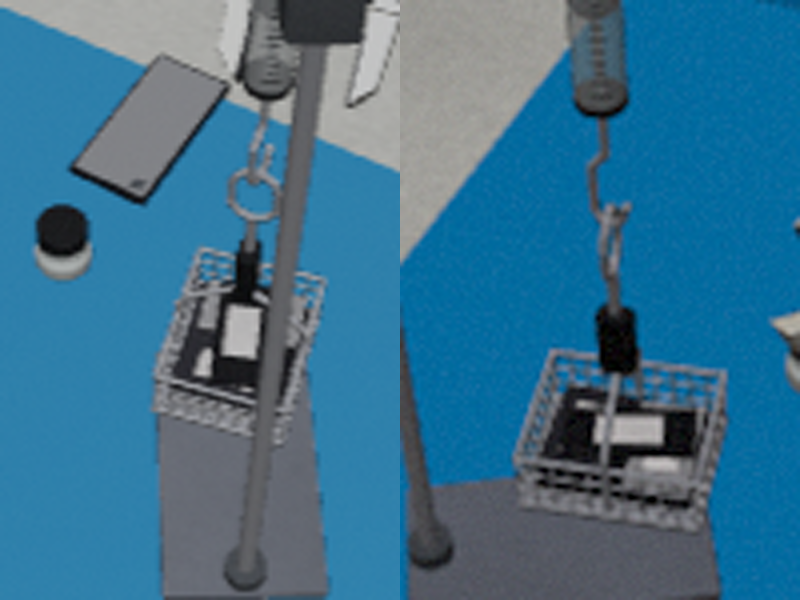

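The basket hangs free and upright on the hook, the gripper is clear, and successive frames differ only by image noise, so it's still. Handing in.

```bash
python3 -c "
from plant import *
print(close_job())"
```

```text
the job is handed in; nothing more can be done
None
```

The basket is hanging free and still on the balance hook, and I handed the job in at about 40 s. It was lowered at 2.3 cm/s or less and let go only once the tool read about 0 N. The phone, jar and screwdriver were not touched.

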